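Fetch the small dabba from under the wire shelf with the trigger reacher

TASK

Push the lamp button on the wire shelf fully down and let it spring back, so the gap below is lit. Then take the reacher by its squeeze grip, close its jaws on the small knobbed steel dabba while it is still under the shelf, draw it out, and stand it upright well inside the edge of the round wooden board, letting it go only once it rests there. Finish with the reacher lying flat on the counter clear of the board; touch the dabba only with the reacher and leave everything else where it is.

Things in the scene. Friction and masses are not known exactly. Their poses are not given: they have to be found in the camera images.
- riser: Fixed steel wire shelf, 200 mm deep (x) by 380 wide (y), x pointing to the robot's left; origin on the counter under its middle. Open front at x = -100 mm. Legs 10 mm thick at x +-94, y +-184 mm, no panels. Deck 85 to 91 mm above the counter: see-through, but solid to the touch. Three jars, 50 mm wide and up to 205 mm high, stand fixed on its back edge (x 72 mm).
- lamp_button (a joint): Travel of the shelf lamp's push button: 0 up, 0.006 m fully down; spring, about 5 N at full travel. Pressed straight down from above.
- lamp_button_top (a point): Centre of the top face of the round grey button (28 mm across) in its low white housing, fixed on the deck at the shelf's front corner that is farther from the robot; moves down with the button.
- reacher: Loose hand reacher, 0.25 kg, 290 mm long, lying flat along its x, jaws to +x. Origin: on its underside below the middle of the squeeze grip; its centre of mass is within 25 mm of there. Black handle x -70 to 48, y -28 to 2, z 0 to 50 mm; thin tube ahead to a head 46 mm wide (x 133 to 155, z 14 to 38); jaws x 150 to 218, z 16 to 36 mm. Fixed jaw on the -y side, inner face y = -22 mm.
- reacher_trigger (a joint): Travel of the trigger towards the handle: 0 free, 0.018 m fully squeezed; a spring resists with 9 N at first, 14 N at the end, and opens it again. It turns the moving jaw by 33 rad per metre. On the dabba the jaws close after about 11 to 15 mm; a grip of 30 to 45 N then holds it well.
- reacher_jaw: The moving steel jaw, 68 mm long, on the reacher's +y side, driven by the trigger. Origin: its pivot, at (150, 19, 26) mm of the reacher. Free, it stands 0.42 rad outwards; it swings in towards the fixed jaw.
- reacher_jaws (a point): Middle of the open jaws, fixed at (186, 4, 26) mm of the reacher: bring this to the dabba's axis (about 9 mm clear on either side).
- dabba: The wanted thing: small steel dabba, a cylinder 38 mm across and 44 mm high with a knob (10 mm across, 8 mm high) on its lid, 60 g nominal; stands upright under the wire shelf, 80 to 115 mm in from the front, in one of three places side by side about 105 mm apart. Origin: centre of its underside, z up.
- big_dabba: Bystander under the shelf: plain steel dabba without knob, 58 mm across, 60 mm high. Origin: centre of its underside.
- katori: Bystander under the shelf: open steel bowl, 58 mm across, 30 mm high. Origin: centre of its underside.
- board: Fixed round wooden rolling board, 170 mm across, 18 mm thick. Origin: centre of its underside, so its top is 18 mm higher.
- tumbler: Bystander: upside-down glass tumbler, 68 mm across, 105 mm high. Origin: centre of its underside.
- funnel: Bystander: black plastic funnel standing mouth down, 84 mm across, 85 mm high. Origin: centre of its underside.
- mortar: Bystander: white ceramic mortar 100 mm across, 70 mm high, with a wooden pestle leaning in it, within the rim, up to 122 mm high. Origin: centre of the mortar's underside.
- tongs: Bystander: steel kitchen tongs lying along their x, 235 mm long, 70 mm wide, 16 mm high. Origin: under their middle.
- reacher_grip (a point): Point to grip from above, at (0, 0, 27) mm of the reacher: fingers on the handle's face (y = -28 mm) and on the grey trigger paddle's (y = +28; x -30 to 30, z 9 to 49 mm): 56 mm wide free, 38 fully squeezed. Squeezed by only 2 to 4 mm, the tool is held with jaws nearly open. Fingers closing evenly shift the tool to its +y by half the squeeze.
Things that resemble listed ones, but are neither listed nor needed, are in the scene too. Leave any pink or red look-alike of the dabba alone.

How it is judged (in metres and radians):
On the way, in this order (a step that is already met when the one before it is completed fails the run):
1. the lamp button is pressed fully down (value of joint lamp_button above 0.005 m), for 0.02 s.
2. the button has sprung back up (value of joint lamp_button below 0.001 m), for 0.1 s.
3. with the trigger squeezed, the jaws are closed on the dabba while it is still wholly under the shelf (value of joint reacher_trigger above 0.007 m and contact force between reacher_jaw and dabba above 0.5 N and x of dabba in the frame of riser above -0.075 m), for 0.2 s.
4. the dabba is out from under the shelf and off the counter in the jaws (contact force between reacher_jaw and dabba above 0.5 N and x of dabba in the frame of riser below -0.12 m and height (world z) of dabba above 0.012 m), for 0.1 s.
5. the dabba rests on the board while the jaws still hold it (contact force between reacher_jaw and dabba above 0.5 N and contact force between dabba and board above 0.1 N and horizontal distance between dabba and board below 0.055 m), for 0.1 s.
At the end, for the whole second after the job is handed in: The dabba stands upright (within 0.1 rad) and still on the board's top, its centre within 55 mm of the board's centre, free of the reacher; the reacher lies flat (within 0.1 rad) and still on the counter, not touching the board; the lamp button is up (horizontal distance between dabba and board below 0.055 m and angle between each of dabba, reacher's own z axis and vertical below 0.1 rad and z of dabba in the frame of board between 0.013 and 0.023 m and linear speed of each of dabba, reacher below 0.02 m/s and contact force between reacher and dabba below 0.05 N and contact force between reacher and board below 0.05 N and height (world z) of reacher below 0.008 m and value of joint lamp_button below 0.001 m).
It fails at once if the robot itself touches the dabba (contact force between any of the fingers, the arm and dabba above 0.5 N).
It fails at once if the big dabba or the katori is shifted by more than 25 mm (distance of any of big_dabba, katori from where it was at the start of the episode above 0.025 m).
It fails at once if tumbler, funnel, mortar or tongs is shifted by more than 30 mm (distance of any of tumbler, funnel, mortar, tongs from where it was at the start of the episode above 0.03 m).
It fails at once if a bystander is knocked over (angle between any of big_dabba, katori, tumbler, funnel, mortar's own z axis and vertical above 0.35 rad).
It also fails if it takes over 66 s, if anything falls off the work surface, if the arm or the gripper's body presses on something with over 40 N, if the wrist force passes 120 N, or if a joint passes its speed limit or range.

ROBOT

A 6-joint arm with a two-finger parallel gripper is mounted at the origin on the work surface. World frame = base frame: x ahead of the robot, y to its left, z up, the work surface at z = 0. Lengths are in m, angles in degrees, forces in N, time in s.
With the tool pointing down it reaches from about 0.3 to 0.775 m from the base axis. Payload 14.6 kg.
Tool frame: the origin (TCP) lies at the very end of the fingers, on their centre line; the grasp point (between the pads) lies 19 mm behind it (bot.pinch_z is the z of the grasp point in the tool frame, in m); z points along the fingers, y is the direction in which the jaws open and shut (so a half turn about z gives the same grasp; the last joint's range is limited). The gripper opens to 85 mm and grips with 20 to 120 N. Pads are 22 mm wide; open, the fingers measure 114 mm over their backs; the gripper's body (76 mm by 85 mm) begins 54 mm behind the grasp point. The pads swing forward as they close: fully open they stand 13 mm farther back than shut.
Start: joints at [62.246, 17.183, 87.147, -0, 75.671, -3.816], TCP at [0.223, 0.503, 0.231] pointing down, gripper open.
Joint ranges: [-173.82, 173.82], [-45.26, 126.66], [13.44, 144.39], [-59.66, 239.66], [0, 175.72], [-146.38, 146.38]. Speed limits (degrees/s): [127.2, 127.2, 147.25, 180, 180, 180].

INTERFACE

Orientations are given as [roll, pitch, yaw] about the fixed x, y, z axes, in that order (R = Rz(yaw) Ry(pitch) Rx(roll)).
In Python, from rig import bot gives the robot as it stands. The module is installed in compiled form; this text tells all that it offers.
- The arm moves only by the tool jog_arm, never from a script. Its argument "increments" is a list of rows, each an object with "slide": the shift along the tool's x, y, z in mm, a list of three; "roll": the turn about the tool's z in rad. A call has 1 to 20 rows; each row is the pose to reach, as a shift and turn from the pose commanded when the call began, along the tool's axes at that moment; what a row does not reach only later rows make up. A row lasts 1/12 s, in which the tool goes at most 41.7 mm and 7.16 degrees, less where a joint would pass 70% of its speed; a pose out of reach is approached as far as the arm can. A call with a gripper value outside its range is refused whole. "claw" is the opening, from -1 (shut) to 1 (fully open), so that 0 is half open, set as the call begins (left out, the last holds). The fingers move at their own pace and stop on an object; the grip force is fixed at half the most. Time passes only in rows, so rows that repeat a pose let the fingers close. It gives the time, the measured TCP pose, the force and the opening at its end, in the units of the state.
- bot.sense(): the state, without advancing time (a new reading comes with each control period).
- bot.read_camera(name): name is "scene" or "side" or "wrist"; returns the picture (384x512x3 uint8, blue, green, red); there is no depth.
- bot.get_calibration(name): a dict with "mtx" (3x3 intrinsics, pixels), "camera_from_world" (4x4, takes a point from world to camera coordinates); the wrist camera has in their place "mount" (4x4, takes a point from camera to tool coordinates, whose origin is the TCP and whose axes are the flange's). Camera axes: x right, y up, looking along -z (the intrinsics and any distortion apply to the point x, -y, -z); pixel columns grow to the right and rows downward; lengths in m; the calibration is good to about 2 mm. A picture is of the moment at which its call begins: read the wrist's pose just before it. get_calibration takes no time and is no camera call.
- bot.close_job(): hands the job in, once; it reports no verdict.
The state is a dict: "time": time; "q": joint angles; "qvel": joint speeds; "joint_efforts": joint torques, N m; "eef_pos": TCP position; "ee_rot": TCP orientation; "wrist_force": force on the tool from outside, world axes, zero at the start; "moment": the same for the moment, N m; "width": opening from 0.0 (shut) to 1.0 (fully open).
Only numpy, scipy, OpenCV 4.12 (cv2) and the standard library are available. Lean on these libraries where they do the work, as an engineer would, in place of code of your own. Each camera call takes 0.05 s, during which the arm holds its last target.

## Working session

There is one attempt and no reset: what is moved stays moved. The work goes in short steps, Python scripts to look and compute and a tool call to move; the robot and the scene stay as the last step left them, time stands still between calls to the robot, and variables do not carry over. Pictures are saved under pics/ and viewed, and the job is handed in when it is done.

Besides the shell and the picture viewer there is one more tool, called after "Emit:" by a JSON object that holds its "fn" and its "kwargs", one argument or row to a line. jog_arm: Moves the arm, as the interface text tells. Its arguments: {"type":"object","properties":{"increments":{"type":"array"},"claw":{"type":"number"}},"required":["increments"]}

```bash
mkdir -p pics; ls; python3 - <<'E'
from rig import bot
import cv2,json
s=bot.sense();print(s)
for n in("scene","side","wrist"):
    im=bot.read_camera(n);cv2.imwrite(f"pics/{n}0.png",im);c=bot.get_calibration(n);print(n,{k:(v.tolist() if hasattr(v,'tolist') else v) for k,v in c.items()})
print(bot.pinch_z)
E
```

```text
pics
{'time': 0.0, 'q': array([ 6.22478372e+01,  1.72144906e+01,  8.71813595e+01,  2.95105420e-03,
        7.56700096e+01, -3.81477547e+00]), 'qvel': array([ 0.04479118,  0.00787956,  0.02866819, -0.02780497,  0.11638778,
       -0.0409902 ]), 'joint_efforts': array([ 6.46134667e-04, -5.43532383e+01, -3.61770737e+01, -1.48498416e-04,
        4.19615317e-03, -2.59642547e-05]), 'eef_pos': array([0.22302623, 0.5024907 , 0.23072439]), 'ee_rot': array([-1.79934476e+02, -7.23378700e-03,  1.56061876e+02]), 'wrist_force': array([ 0.0815197 , -0.63367149, -0.52037711]), 'moment': array([-0.00482309,  0.02199079, -0.00632734]), 'width': 0.9947298219511825}
scene {'mtx': [[400.3766326257664, 0.0, 249.00832459205947], [0.0, 400.3766326257664, 188.58641731738163], [0.0, 0.0, 1.0]], 'camera_from_world': [[-0.12146716860661966, 0.9925951634268032, 0.0007539843557094965, 0.1239262632300772], [-0.7566706833536272, -0.0930878758909474, 0.6471353214863691, 0.34701821348137185], [0.6424135769921473, 0.07803517734861123, 0.7623747813197423, -1.6240390061980285], [0.0, 0.0, 0.0, 1.0]]}
side {'mtx': [[359.075573978032, 0.0, 253.4732082871651], [0.0, 359.075573978032, 191.0834479041067], [0.0, 0.0, 1.0]], 'camera_from_world': [[-0.9987461681599404, -0.04958209204512931, 0.006907078562236424, 0.5690762849020716], [0.04275398753495913, -0.7730363043098498, 0.6329194014792326, -0.12154247235407468], [-0.02604204553596242, 0.6324211321322191, 0.7741868789232385, -1.3686689073216949], [0.0, 0.0, 0.0, 1.0]]}
wrist {'mtx': [[318.15677868915134, 0.0, 255.056834993562], [0.0, 318.15677868915134, 189.06763177554404], [0.0, 0.0, 1.0]], 'mount': [[0.0007327820637917027, 0.9593363220757555, 0.2822645641532208, 0.07182505708464176], [0.9999995286000767, -0.0008828006500402908, 0.00040430512671666503, -0.0011598565763849544], [0.0006370479339786519, 0.282264134826182, -0.9593365167451697, -0.14378017995198816], [0.0, 0.0, 0.0, 1.0]]}
-0.0187
```

View pics/scene0.png

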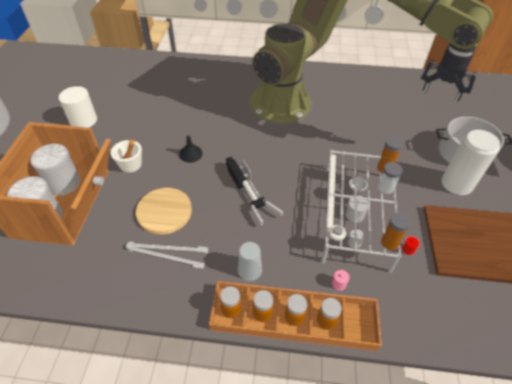

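View pics/side0.png

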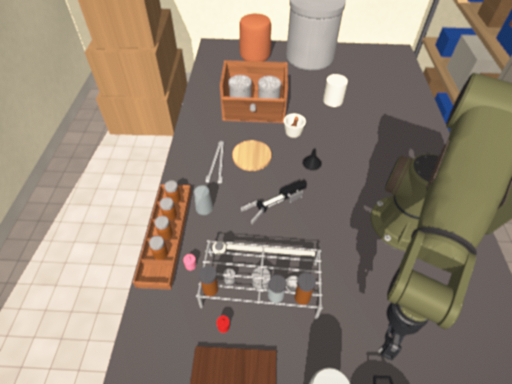

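View pics/wrist0.png

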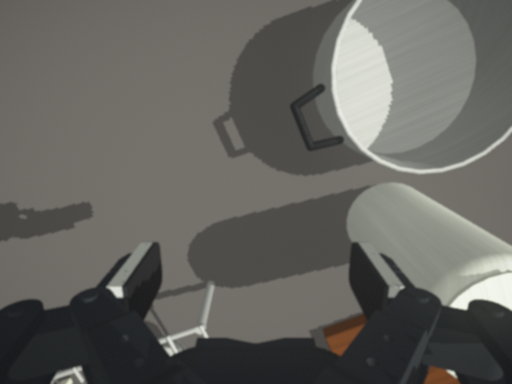

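```bash
cat > h.py <<'E'
import numpy as np,cv2
from rig import bot
from scipy.spatial.transform import Rotation as R
def C(n,s=None):
    c=bot.get_calibration(n);K=np.array(c['mtx'])
    if n=='wrist':
        s=s or bot.sense();T=np.eye(4);T[:3,:3]=R.from_euler('xyz',s['ee_rot'],degrees=True).as_matrix();T[:3,3]=s['eef_pos']
        W=np.linalg.inv(T@np.array(c['mount']))
    else: W=np.array(c['camera_from_world'])
    return K,np.diag([1,-1,-1,1.])@W
def proj(n,P,cw=None):
    K,W=cw or C(n);P=np.atleast_2d(P);q=P@W[:3,:3].T+W[:3,3];q=q@K.T;return q[:,:2]/q[:,2:]
def ray(n,uv,cw=None):
    K,W=cw or C(n);d=np.linalg.inv(K)@[uv[0],uv[1],1];Rm=W[:3,:3];return -Rm.T@W[:3,3],Rm.T@d
def onz(n,uv,z,cw=None):
    o,d=ray(n,uv,cw);return o+d*(z-o[2])/d[2]
def tri(obs):
    A=np.zeros((3,3));b=np.zeros(3);L=[]
    for o in obs:
        p,d=ray(*o);d=d/np.linalg.norm(d);M=np.eye(3)-np.outer(d,d);A+=M;b+=M@p;L.append((M,p))
    x=np.linalg.solve(A,b);return x,[np.linalg.norm(M@(x-p)) for M,p in L]
def crop(f,x0,y0,x1,y1,k,out):
    im=cv2.imread(f)[y0:y1,x0:x1];cv2.imwrite(out,cv2.resize(im,None,fx=k,fy=k,interpolation=cv2.INTER_CUBIC))
E
python3 - <<'E'
from h import *
crop('pics/scene0.png',300,130,430,280,4,'pics/sA.png')
crop('pics/scene0.png',200,130,300,230,5,'pics/sB.png')
crop('pics/side0.png',185,170,335,325,4,'pics/dA.png')
E
```

```text
(no output)
```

View pics/sA.png

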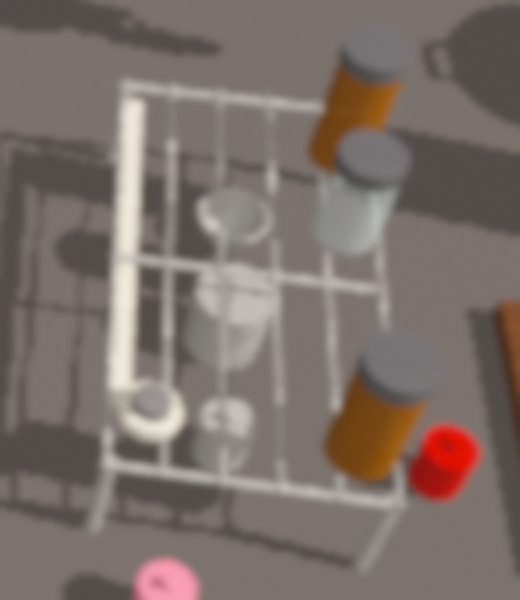

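View pics/sB.png

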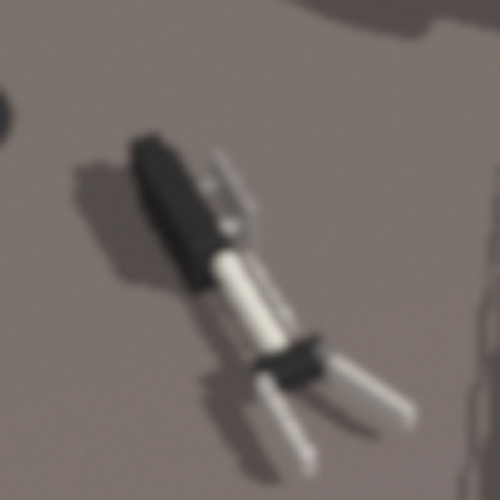

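View pics/dA.png

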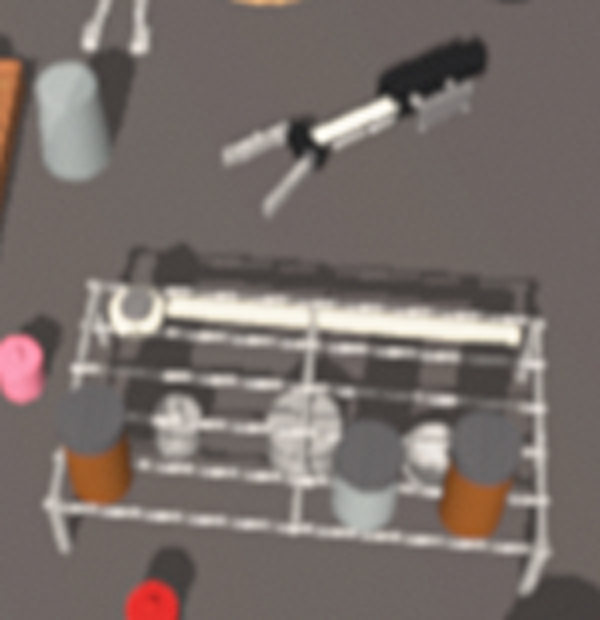

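```bash
python3 - <<'E'
from h import *
S=lambda x,y:('scene',(300+x/4,130+y/4))
D=lambda x,y:('side',(185+x/4,170+y/4))
B=lambda x,y:('scene',(200+x/5,130+y/5))
for n,a,b in [('FF',S(108,465),D(95,285)),('FN',S(125,88),D(543,322)),('BF',S(403,497),D(52,507)),
 ('button',S(152,402),D(137,303)),('dabbatop',S(225,410),D(180,410)),('fixtip',B(308,465),D(228,158)),('movtip',B(408,415),D(268,210)),
 ('handle end',B(148,145),D(475,52)),('paddle',B(235,190),D(445,108)),('head',B(290,360),D(305,140)),
 ('board',('scene',(164,210.5)),('side',(252,155.5)))]:
    x,e=tri([a,b]);print(n,x.round(4),np.round(e,4), 'proj d')
print('bigtop', tri([S(238,290),D(303,410)]))
print('board z18',onz('scene',(164,210.5),.018),onz('side',(252,155.5),.018))
E
```

```text
FF [0.7146 0.1739 0.0858] [0.0026 0.0026] proj d
FN [0.3396 0.1889 0.0816] [0.0047 0.0047] proj d
BF [0.7201 0.3692 0.0897] [0.0004 0.0004] proj d
button [0.6743 0.2011 0.1067] [0.0021 0.0021] proj d
dabbatop [0.6348 0.2648 0.0488] [0.0009 0.0009] proj d
fixtip [ 0.6155 -0.012   0.0225] [0.0015 0.0015] proj d
movtip [0.5733 0.0463 0.0249] [0.0003 0.0003] proj d
handle end [ 0.3757 -0.1459  0.0388] [0.0007 0.0007] proj d
paddle [ 0.4054 -0.0812  0.031 ] [0.0016 0.0016] proj d
head [ 0.5427 -0.0311  0.0309] [0.0017 0.0017] proj d
board [ 0.5928 -0.3234  0.0043] [0.0007 0.0007] proj d
bigtop (array([0.53605185, 0.27291578, 0.07009171]), [np.float64(0.004167510488718917), np.float64(0.004167510488718892)])
board z18 [ 0.60335025 -0.31788139  0.018     ] [ 0.5917692  -0.31058279  0.018     ]
```

```bash
cat >> h.py <<'E'
def go(x,y,z,yaw,s=None):
    s=s or bot.sense();e=s['ee_rot'];M=R.from_euler('xyz',e,degrees=True).as_matrix()
    d=M.T@(np.array([x,y,z])-s['eef_pos'])*1000
    a=np.radians((e[2]-yaw+180)%360-180)
    n=max(np.linalg.norm(d)/41.7,abs(a)/np.radians(7.16))
    print('t%.2f'%s['time'],'pos',s['eef_pos'].round(4),'rot',e.round(2),'w%.3f'%s['width'],'F',s['wrist_force'].round(1),'-> slide',d.round(1),'roll',round(a,4),'rows',round(n,1))
E
python3 - <<'E'
from h import *
for o,a,b in [('funnel',(190,154),(313,164)),('mortar',(127,156),(294,126)),('tumbler base',(251,275),(205,210)),('tongs mid',(168,251),(217,163))]:
    print(o,onz('scene',a,.0).round(3),onz('side',b,0).round(3))
go(.66,.12,.30,90)
E
```

```text
funnel [ 0.331 -0.297  0.   ] [ 0.325 -0.292  0.   ]
mortar [ 0.369 -0.518  0.   ] [ 0.402 -0.538  0.   ]
tumbler base [ 0.782 -0.024  0.   ] [ 0.76 -0.02  0.  ]
tongs mid [ 0.734 -0.274  0.   ] [ 0.742 -0.274  0.   ]
t0.15 pos [0.2231 0.5025 0.2309] rot [-179.95   -0.    156.06] w0.998 F [ 0.3 -0.5 -0.4] -> slide [-554.5 -172.4  -69. ] roll 1.153 rows 14.0
```

Emit:
{"fn": "jog_arm", "kwargs": {
  "increments": [
    {"slide": [0,0,-40],"roll": 0},
    {"slide": [0,0,-80],"roll": 0.1},
    {"slide": [-150,-47,-110],"roll": 0.5},
    {"slide": [-554,-172,-70],"roll": 1.153},
    {"slide": [-554,-172,-70],"roll": 1.153},
    {"slide": [-554,-172,-70],"roll": 1.153},
    {"slide": [-554,-172,-70],"roll": 1.153},
    {"slide": [-554,-172,-70],"roll": 1.153},
    {"slide": [-554,-172,-70],"roll": 1.153},
    {"slide": [-554,-172,-70],"roll": 1.153},
    {"slide": [-554,-172,-70],"roll": 1.153},
    {"slide": [-554,-172,-70],"roll": 1.153},
    {"slide": [-554,-172,-70],"roll": 1.153},
    {"slide": [-554,-172,-70],"roll": 1.153},
    {"slide": [-554,-172,-70],"roll": 1.153},
    {"slide": [-554,-172,-70],"roll": 1.153},
    {"slide": [-554,-172,-70],"roll": 1.153},
    {"slide": [-554,-172,-70],"roll": 1.153},
    {"slide": [-554,-172,-70],"roll": 1.153}
  ],
  "claw": -1
}}

```text
time: 1.73
eef_pos: [0.6595, 0.1209, 0.3008]
ee_rot: [-180.0, -0.0, 90.0]
wrist_force: [-0.0, 0.5, -0.2]
width: 0.001
```

```bash
python3 - <<'E'
from h import *
go(.674,.201,.13,90)
im=bot.read_camera('wrist');cv2.imwrite('pics/w1.png',im)
E
```

```text
t1.73 pos [0.6595 0.1209 0.3008] rot [-179.95   -0.     89.99] w0.001 F [-0.   0.5 -0.2] -> slide [ 80.1  14.7 170.8] roll -0.0001 rows 4.5
```

View pics/w1.png

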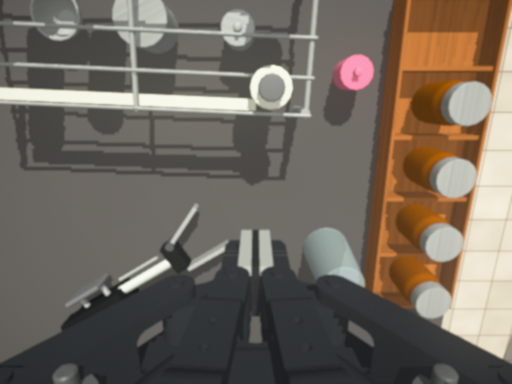

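Wrist view: button at (271,88), knobbed dabba (knob (237,29), lid (237,27)) at the far end, big dabba (139,20), katori (55,15), pink look-alike (354,72) outside the shelf; tumbler (330,255).

```bash
python3 - <<'E'
from h import *
S=lambda x,y:('scene',(300+x/4,130+y/4))
D=lambda x,y:('side',(185+x/4,170+y/4))
w=C('wrist')
W=lambda x,y:('wrist',(x,y),w)
print('button',tri([S(152,402),D(137,303),W(271,88)]))
for z in(.1,.105,.11,.115): print(z,onz(*W(271,88)[:2],z,w).round(4))
print('dabba',tri([S(225,408),D(180,408),W(237,28)]), onz('wrist',(237,27),.044,w),onz('wrist',(237,28),.052,w))
print('big',onz('wrist',(139,20),.06,w),'kat',onz('wrist',(55,15),.03,w))
for z in(.085,.091):print('corner FF',onz('wrist',(309,115),z,w))
print('tumbler',onz('wrist',(330,247),.105,w))
crop('pics/w1.png',190,0,330,130,5,'pics/w1c.png')
E
```

```text
button (array([0.67447882, 0.20043202, 0.1064386 ]), [np.float64(0.0024759658092025107), np.float64(0.0018830603255447012), np.float64(0.0011372807857326058)])
0.1 [0.6751 0.1995 0.1   ]
0.105 [0.6749 0.1994 0.105 ]
0.11 [0.6746 0.1993 0.11  ]
0.115 [0.6744 0.1992 0.115 ]
dabba (array([0.63624664, 0.26437809, 0.05222199]), [np.float64(0.00022149319374450304), np.float64(0.0021489602833853513), np.float64(0.0021150155973546766)]) [0.63795101 0.26712551 0.044     ] [0.63834292 0.26460999 0.052     ]
big [0.53193766 0.27087627 0.06      ] kat [0.42427587 0.28213988 0.03      ]
corner FF [0.71828391 0.1714471  0.085     ]
corner FF [0.71728548 0.17178865 0.091     ]
tumbler [0.74716817 0.02096684 0.105     ]
```

View pics/w1c.png

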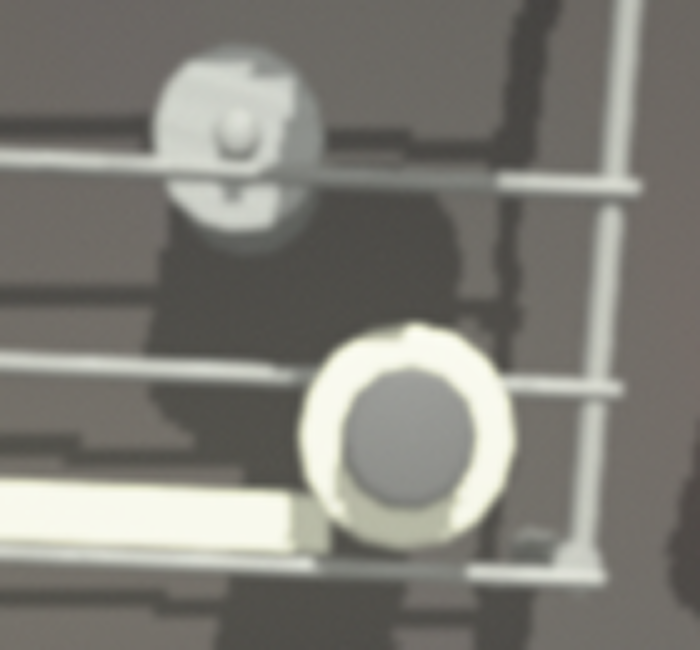

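Emit:
{"fn": "jog_arm", "kwargs": {
  "increments": [
    {"slide": [79,15,130],"roll": 0},
    {"slide": [79,15,130],"roll": 0},
    {"slide": [79,15,150],"roll": 0},
    {"slide": [79,15,180],"roll": 0},
    {"slide": [79,15,180],"roll": 0},
    {"slide": [79,15,186],"roll": 0},
    {"slide": [79,15,190],"roll": 0},
    {"slide": [79,15,192],"roll": 0},
    {"slide": [79,15,194],"roll": 0},
    {"slide": [79,15,194],"roll": 0}
  ]
}}

```text
time: 2.62
eef_pos: [0.6755, 0.1997, 0.1097]
ee_rot: [179.8, -0.1, 90.0]
wrist_force: [0.5, 2.8, 3.8]
width: -0.001
```

Emit:
{"fn": "jog_arm", "kwargs": {
  "increments": [
    {"slide": [0,0,2],"roll": 0},
    {"slide": [0,0,3],"roll": 0},
    {"slide": [0,0,3],"roll": 0}
  ]
}}

```text
time: 2.87
eef_pos: [0.6756, 0.1997, 0.107]
ee_rot: [179.8, -0.0, 90.0]
wrist_force: [-3.4, 0.8, 13.5]
width: 0.001
```

```bash
python3 - <<'E'
from h import *
go(.674,.201,.13,90)
im=bot.read_camera('scene');cv2.imwrite('pics/s2.png',im);crop('pics/s2.png',290,130,430,280,4,'pics/s2c.png')
E
```

```text
t2.87 pos [0.6756 0.1997 0.107 ] rot [ 1.798e+02 -5.000e-02  8.999e+01] w0.001 F [-3.4  0.8 13.5] -> slide [  1.4  -1.5 -23. ] roll -0.0003 rows 0.6
```

View pics/s2c.png

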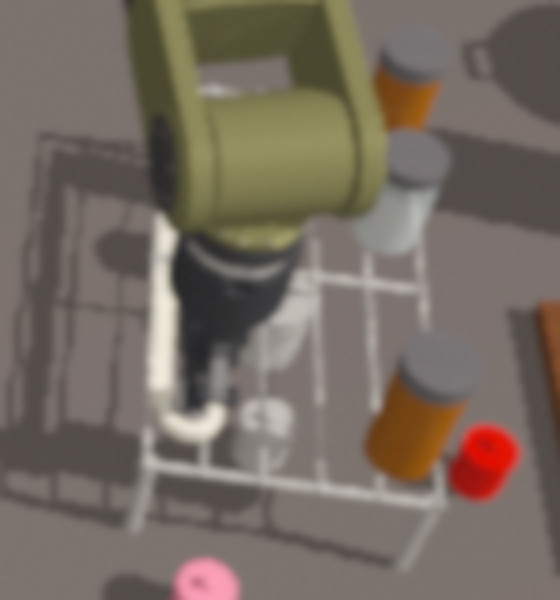

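Emit:
{"fn": "jog_arm", "kwargs": {
  "increments": [
    {"slide": [0,0,2],"roll": 0},
    {"slide": [0,0,2],"roll": 0}
  ]
}}

```text
time: 3.08
eef_pos: [0.6758, 0.1997, 0.1067]
ee_rot: [179.7, -0.1, 90.0]
wrist_force: [-9.8, -1.9, 25.3]
width: -0.003
```

Emit:
{"fn": "jog_arm", "kwargs": {
  "increments": [
    {"slide": [0,0,-40],"roll": 0},
    {"slide": [0,0,-80],"roll": 0},
    {"slide": [0,0,-120],"roll": 0},
    {"slide": [0,0,-140],"roll": 0}
  ],
  "claw": 1
}}

```text
time: 3.42
eef_pos: [0.6755, 0.1993, 0.2486]
ee_rot: [179.6, -0.1, 90.0]
wrist_force: [0.6, 0.2, 0.6]
width: 0.564
```

```bash
python3 - <<'E'
from h import *
go(.41,-.11,.27,31)
im=bot.read_camera('wrist');cv2.imwrite('pics/w2.png',im)
E
```

```text
t3.42 pos [0.6755 0.1993 0.2486] rot [ 1.7962e+02 -7.0000e-02  8.9970e+01] w0.564 F [0.6 0.2 0.6] -> slide [-309.5 -265.2  -23.5] roll 1.0292 rows 9.8
```

View pics/w2.png

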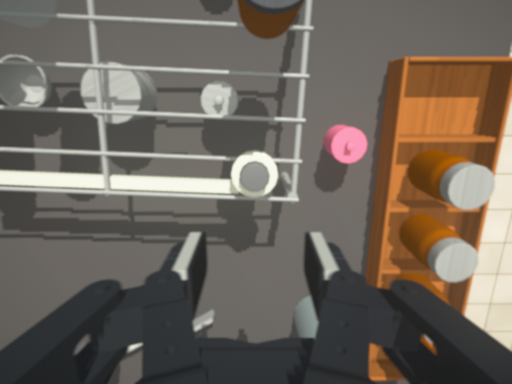

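Emit:
{"fn": "jog_arm", "kwargs": {
  "increments": [
    {"slide": [-310,-265,-24],"roll": 1.029},
    {"slide": [-310,-265,-24],"roll": 1.029},
    {"slide": [-310,-265,-24],"roll": 1.029},
    {"slide": [-310,-265,-24],"roll": 1.029},
    {"slide": [-310,-265,-24],"roll": 1.029},
    {"slide": [-310,-265,-24],"roll": 1.029},
    {"slide": [-310,-265,-24],"roll": 1.029},
    {"slide": [-310,-265,-24],"roll": 1.029},
    {"slide": [-310,-265,-24],"roll": 1.029},
    {"slide": [-310,-265,-24],"roll": 1.029},
    {"slide": [-310,-265,-24],"roll": 1.029},
    {"slide": [-310,-265,-24],"roll": 1.029},
    {"slide": [-310,-265,-24],"roll": 1.029}
  ]
}}

```text
time: 4.55
eef_pos: [0.4099, -0.1103, 0.2664]
ee_rot: [180.0, -0.0, 31.0]
wrist_force: [0.2, 0.4, 0.1]
width: 0.997
```

```bash
python3 - <<'E'
from h import *
go(.41,-.11,.27,31)
im=bot.read_camera('wrist');cv2.imwrite('pics/w3.png',im)
im=bot.read_camera('side');cv2.imwrite('pics/d3.png',im);crop('pics/d3.png',185,170,335,325,4,'pics/d3c.png')
E
```

```text
t4.55 pos [ 0.4099 -0.1103  0.2664] rot [ 1.7998e+02 -2.0000e-02  3.1010e+01] w0.997 F [0.2 0.4 0.1] -> slide [ 0.2 -0.2 -3.6] roll 0.0001 rows 0.1
```

View pics/w3.png

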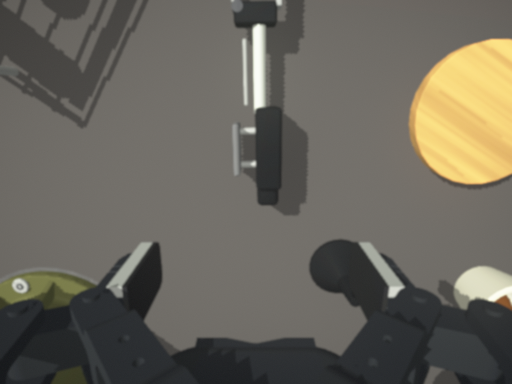

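View pics/d3c.png

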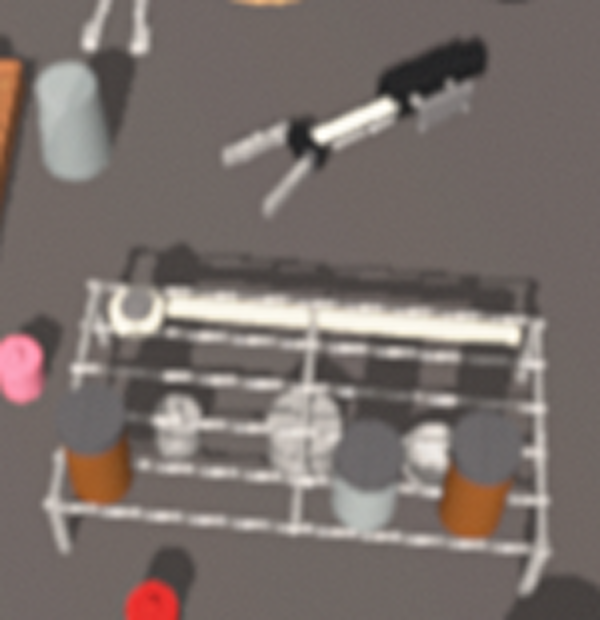

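```bash
python3 - <<'E'
from h import *
crop('pics/w3.png',215,0,315,215,3,'pics/w3c.png')
E
```

```text
(no output)
```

View pics/w3c.png

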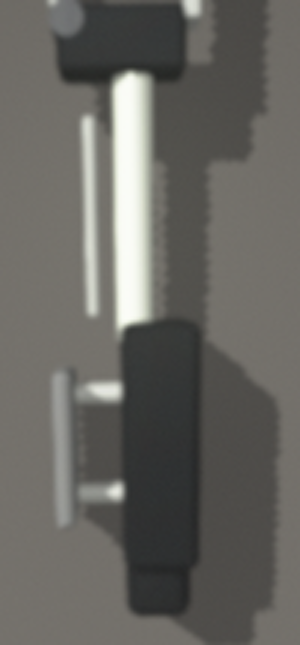

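```bash
python3 - <<'E'
from h import *
from scipy.optimize import least_squares
import pickle
s=bot.sense();w=C('wrist',s)
P=[((52,370),(30,28,49)),((56,526),(-30,28,49)),((201,330),(44,-28,50)),((197,560),(-48,-28,50)),((121,328),(46,2,50)),((124,560),(-48,2,50)),((185,72),(133,-23+3,38)),((57,76),(133,23+3,38)),((188,612),(-70,-25,45)),]
for (a,b) in P:
    print(b,onz('wrist',(215+a[0]/3,a[1]/3),b[2]/1000,w).round(4))
for tz in (.0,):
  use=[P[i] for i in(0,1,2,4,3)]
  def f(p):
    c,sn=np.cos(p[2]),np.sin(p[2]);r=[]
    for a,b in use:
        q=onz('wrist',(215+a[0]/3,a[1]/3),b[2]/1000,w)[:2];m=np.array(b[:2])/1000
        wgt=[1,1] 
        e=q-(np.array([c*m[0]-sn*m[1],sn*m[0]+c*m[1]])+p[:2]);e=[c*e[0]+sn*e[1],-sn*e[0]+c*e[1]]
        r+=list(e)
    return np.array(r)*1000
  o=least_squares(f,[.43,-.1,.54]);print(o.x[:2],np.degrees(o.x[2]),o.fun.round(1))
# predicted jaw tips
c,sn=np.cos(o.x[2]),np.sin(o.x[2])
for m in((.218,-.022),(.212,.0467),(.186,.004)):print(o.x[0]+c*m[0]-sn*m[1],o.x[1]+sn*m[0]+c*m[1])
E
```

```text
(30, 28, 49) [ 0.4326 -0.0676  0.049 ]
(-30, 28, 49) [ 0.3817 -0.0987  0.049 ]
(44, -28, 50) [ 0.4734 -0.1071  0.05  ]
(-48, -28, 50) [ 0.3987 -0.1528  0.05  ]
(46, 2, 50) [ 0.4588 -0.0816  0.05  ]
(-48, 2, 50) [ 0.3839 -0.1283  0.05  ]
(133, -20, 38) [ 0.545  -0.0559  0.038 ]
(133, 26, 38) [ 0.5206 -0.0179  0.038 ]
(-70, -25, 45) [ 0.3774 -0.1625  0.045 ]
[ 0.42212915 -0.10635726] 32.1140181440429 [-0.5 -0.7 -0.1 -0.  -1.   0.2 -1.8 -0.6  3.4  1.1]
0.6184687082267071 -0.00910101449938434
0.5768654369044537 0.0458976928971261
0.5775432165911475 -0.004090611882055041
```

```bash
python3 - <<'E'
from h import *
go(.422,-.1065,.008,32)
E
```

```text
t4.65 pos [ 0.4102 -0.1097  0.2661] rot [-1.7998e+02  1.0000e-02  3.1110e+01] w0.999 F [-0.8  0.1  0.7] -> slide [ 11.8   3.4 258.1] roll -0.0155 rows 6.2
```

Emit:
{"fn": "jog_arm", "kwargs": {
  "increments": [
    {"slide": [12,3,40],"roll": -0.016},
    {"slide": [12,3,80],"roll": -0.016},
    {"slide": [12,3,120],"roll": -0.016},
    {"slide": [12,3,160],"roll": -0.016},
    {"slide": [12,3,200],"roll": -0.016},
    {"slide": [12,3,230],"roll": -0.016},
    {"slide": [12,3,250],"roll": -0.016},
    {"slide": [12,3,258],"roll": -0.016},
    {"slide": [12,3,258],"roll": -0.016}
  ]
}}

```text
time: 5.4
eef_pos: [0.421, -0.1058, 0.0067]
ee_rot: [-179.8, 0.1, 32.0]
wrist_force: [-0.2, 0.0, 0.2]
width: 1.001
```

```bash
python3 - <<'E'
from h import *
go(.422,-.1065,.008,32)
im=bot.read_camera('wrist');cv2.imwrite('pics/w4.png',im)
E
```

```text
t5.40 pos [ 0.421  -0.1058  0.0067] rot [-1.7985e+02  1.2000e-01  3.2030e+01] w1.001 F [-0.2  0.   0.2] -> slide [ 0.5  1.1 -1.3] roll 0.0006 rows 0.0
```

View pics/w4.png

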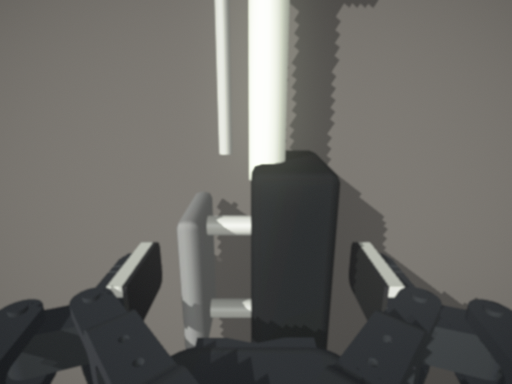

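Emit:
{"fn": "jog_arm", "kwargs": {
  "increments": [
    {"slide": [0,0,0],"roll": 0},
    {"slide": [0,0,0],"roll": 0},
    {"slide": [0,0,0],"roll": 0},
    {"slide": [0,0,0],"roll": 0},
    {"slide": [0,0,0],"roll": 0}
  ],
  "claw": 0.24
}}

```text
time: 5.87
eef_pos: [0.4229, -0.1074, 0.0099]
ee_rot: [179.8, -0.1, 32.0]
wrist_force: [-0.5, -3.1, 8.3]
width: 0.626
```

```bash
python3 - <<'E'
from h import *
go(.422,-.1065,.008,32)
im=bot.read_camera('wrist');cv2.imwrite('pics/w5.png',im)
E
```

```text
t5.87 pos [ 0.4229 -0.1074  0.0099] rot [ 1.798e+02 -1.300e-01  3.196e+01] w0.626 F [-0.5 -3.1  8.3] -> slide [-0.3 -1.2  1.9] roll -0.0006 rows 0.1
```

View pics/w5.png

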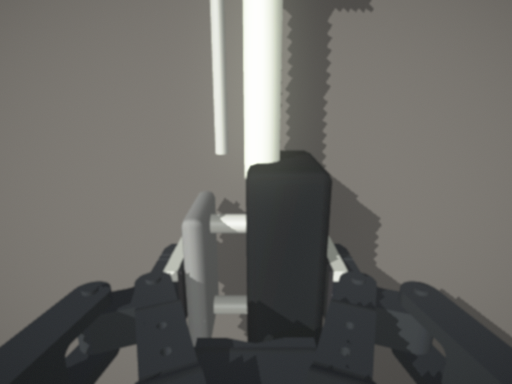

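```bash
python3 - <<'E'
from h import *
crop('pics/w2.png',60,50,320,210,3,'pics/w2c.png')
E
```

```text
(no output)
```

View pics/w2c.png

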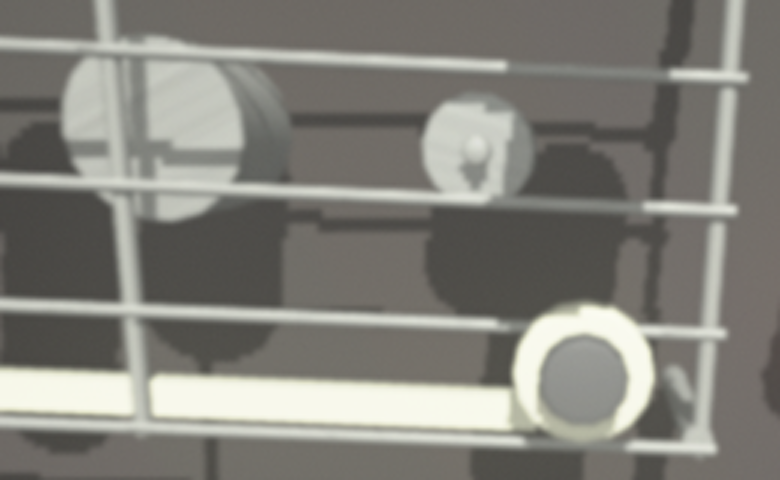

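Emit:
{"fn": "jog_arm", "kwargs": {
  "increments": [
    {"slide": [0,0,-15],"roll": 0},
    {"slide": [0,0,-40],"roll": 0},
    {"slide": [0,0,-40],"roll": 0}
  ]
}}

```text
time: 6.17
eef_pos: [0.4233, -0.1073, 0.0521]
ee_rot: [179.7, -0.2, 32.0]
wrist_force: [1.3, -0.2, -0.9]
width: 0.623
```

```bash
python3 - <<'E'
from h import *
s={'ee_rot':np.array([179.62,-.07,89.97]),'eef_pos':np.array([.6755,.1993,.2486])}
w2=C('wrist',s)
s1={'ee_rot':np.array([-179.95,0,89.99]),'eef_pos':np.array([.6595,.1209,.3008])}
w1=C('wrist',s1)
S=lambda x,y:('scene',(300+x/4,130+y/4))
D=lambda x,y:('side',(185+x/4,170+y/4))
k1=('wrist',(190+238/5,128/5),w1);k2=('wrist',(219,98.3),w2)
print(tri([k1,k2]),tri([k1,k2,S(225,404),D(182,404)]))
print([onz('wrist',k[1],.051,k[2]).round(4) for k in(k1,k2)])
print('lid',onz('wrist',(216.7,99),.044,w2))
print('FF',[onz('wrist',(60+712/3,50+440/3),.088,w2)],'FL',onz('wrist',(60,50+420/3),.088,w2))
print('big',onz('wrist',(60+155/3,50+130/3),.06,w2))
go(.422,-.1065,.008,32)
im=bot.read_camera('wrist');cv2.imwrite('pics/w6.png',im)
im=bot.read_camera('side');cv2.imwrite('pics/d6.png',im);crop('pics/d6.png',185,140,335,240,5,'pics/d6c.png')
E
```

```text
(array([0.64029977, 0.26742084, 0.04801044]), [np.float64(0.00013249572063888035), np.float64(0.00013249572063891825)]) (array([0.6378764 , 0.26491778, 0.05826716]), [np.float64(0.003095877641676128), np.float64(0.0042047163994651075), np.float64(0.0017807617023757269), np.float64(0.005801741284529339)])
[array([0.6406, 0.2668, 0.051 ]), array([0.6405, 0.2675, 0.051 ])]
lid [0.63732458 0.2667228  0.044     ]
FF [array([0.71986113, 0.17263057, 0.088     ])] FL [0.4837765  0.18012744 0.088     ]
big [0.53458113 0.27226593 0.06      ]
t6.17 pos [ 0.4233 -0.1073  0.0521] rot [179.74  -0.21  31.96] w0.623 F [ 1.3 -0.2 -0.9] -> slide [-0.9 -1.6 44.1] roll -0.0007 rows 1.1
```

View pics/w6.png

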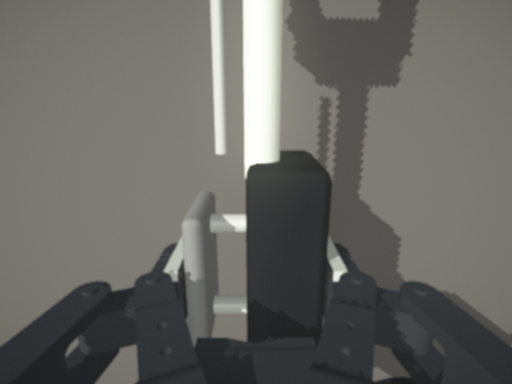

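View pics/d6c.png

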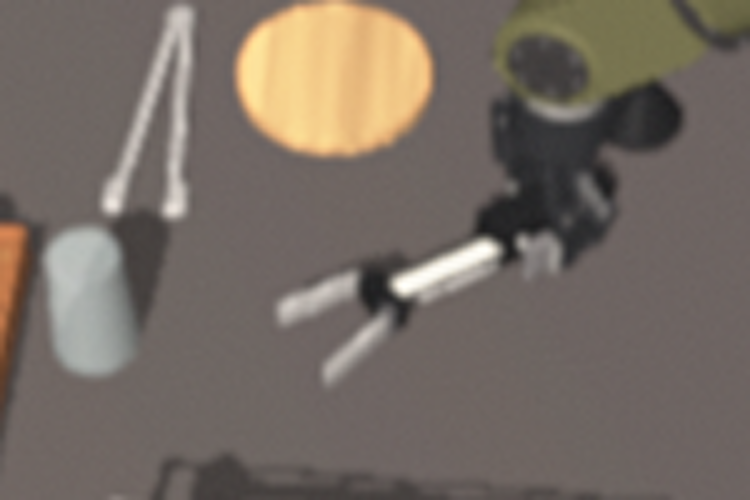

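```bash
python3 - <<'E'
from h import *
go(.631,-.084,.052,88)
go(.5,-.10,.06,65)
E
```

```text
t6.27 pos [ 0.422  -0.1069  0.0492] rot [ 1.7989e+02 -9.0000e-02  3.1960e+01] w0.628 F [ 0.1 -0.1 -3.1] -> slide [189.4  91.2  -2.3] roll -0.9781 rows 7.8
t6.27 pos [ 0.422  -0.1069  0.0492] rot [ 1.7989e+02 -9.0000e-02  3.1960e+01] w0.628 F [ 0.1 -0.1 -3.1] -> slide [ 69.8  35.5 -10.6] roll -0.5767 rows 4.6
```

Emit:
{"fn": "jog_arm", "kwargs": {
  "increments": [
    {"slide": [5,2,-4],"roll": -0.05},
    {"slide": [15,8,-4],"roll": -0.14},
    {"slide": [30,15,-4],"roll": -0.24},
    {"slide": [48,24,-4],"roll": -0.34},
    {"slide": [66,32,-4],"roll": -0.44},
    {"slide": [86,42,-4],"roll": -0.54},
    {"slide": [106,52,-4],"roll": -0.64},
    {"slide": [126,61,-4],"roll": -0.74},
    {"slide": [146,71,-4],"roll": -0.84},
    {"slide": [164,80,-4],"roll": -0.91},
    {"slide": [178,86,-4],"roll": -0.95},
    {"slide": [186,90,-4],"roll": -0.97},
    {"slide": [189,91,-3],"roll": -0.978},
    {"slide": [189,91,-3],"roll": -0.978},
    {"slide": [189,91,-3],"roll": -0.978}
  ]
}}

```text
time: 7.52
eef_pos: [0.6293, -0.0838, 0.0504]
ee_rot: [-179.9, -0.0, 88.0]
wrist_force: [0.1, -0.2, -1.9]
width: 0.622
```

```bash
python3 - <<'E'
from h import *
go(.637,.0807,.0135,88)
im=bot.read_camera('wrist');cv2.imwrite('pics/w7.png',im)
im=bot.read_camera('side');cv2.imwrite('pics/d7.png',im);crop('pics/d7.png',185,160,335,280,5,'pics/d7c.png')
im=bot.read_camera('scene');cv2.imwrite('pics/s7.png',im);crop('pics/s7.png',220,130,400,270,4,'pics/s7c.png')
E
```

```text
t7.52 pos [ 0.6293 -0.0838  0.0504] rot [-1.7991e+02 -1.0000e-02  8.7960e+01] w0.622 F [ 0.1 -0.2 -1.9] -> slide [164.7   1.9  36.9] roll -0.0008 rows 4.0
```

View pics/s7c.png

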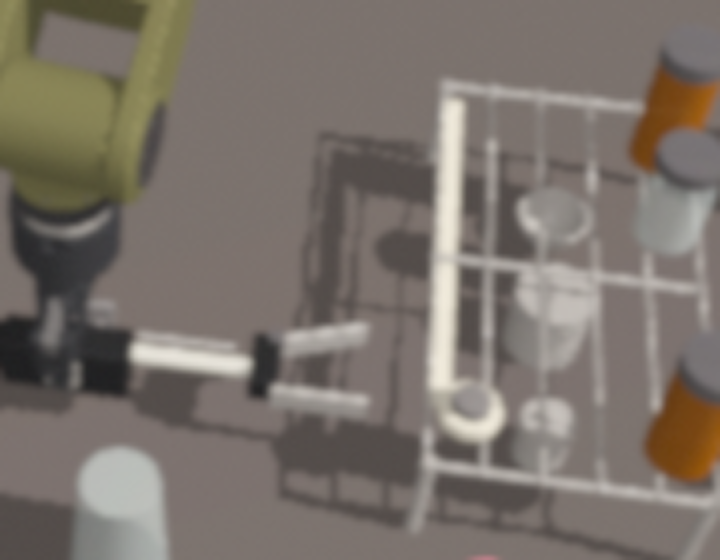

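View pics/d7c.png

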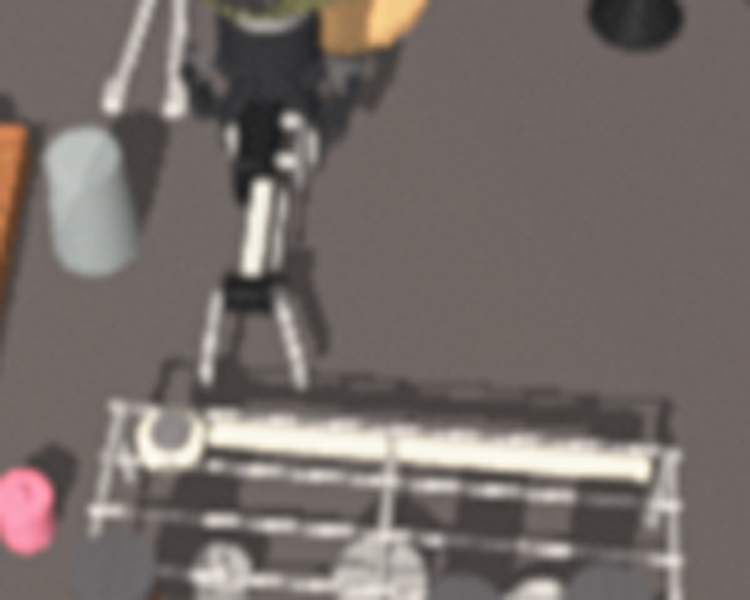

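View pics/w7.png

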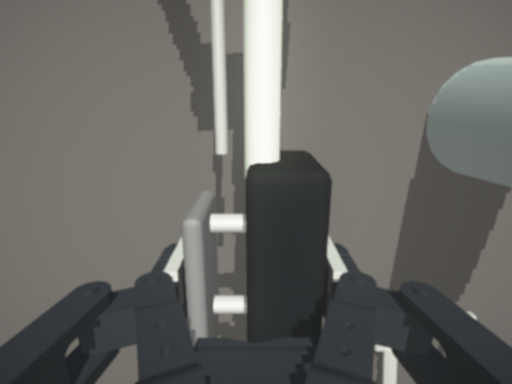

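```bash
python3 - <<'E'
from h import *
f,e=tri([('scene',(220+367/4,130+401/4)),('side',(185+206/5,160+380/5))]);print(f,e)
m,e=tri([('scene',(220+367/4,130+329/4)),('side',(185+303/5,160+383/5))]);print(m,e)
t=np.array([.6293,-.0838]);u=np.array([np.cos(np.radians(88)),np.sin(np.radians(88))]);v=np.array([-u[1],u[0]])
for p in(f,m):print('tool frame',(p[:2]-t)@u,(p[:2]-t)@v)
E
```

```text
[0.65776649 0.13594899 0.06823295] [np.float64(0.000867964010219605), np.float64(0.0008679640102196182)]
[0.59100863 0.13424484 0.0660764 ] [np.float64(4.154147378615558e-05), np.float64(4.1541473786009565e-05)]
tool frame 0.22060859199467658 -0.02078001834646639
tool frame 0.21657566512425444 0.04587770291000762
```

Emit:
{"fn": "jog_arm", "kwargs": {
  "increments": [
    {"slide": [0,2,15],"roll": 0},
    {"slide": [0,2,30],"roll": 0},
    {"slide": [0,2,36],"roll": 0},
    {"slide": [10,2,36],"roll": 0},
    {"slide": [25,2,36],"roll": 0},
    {"slide": [45,2,36],"roll": 0},
    {"slide": [65,2,36],"roll": 0},
    {"slide": [85,2,36],"roll": 0},
    {"slide": [103,2,36],"roll": 0},
    {"slide": [115,2,36],"roll": 0},
    {"slide": [120,2,36],"roll": 0},
    {"slide": [120,2,36],"roll": 0},
    {"slide": [120,2,36],"roll": 0}
  ]
}}

```text
time: 8.75
eef_pos: [0.6364, 0.0359, 0.0155]
ee_rot: [180.0, 0.0, 88.0]
wrist_force: [0.1, -1.1, -2.5]
width: 0.619
```

```bash
python3 - <<'E'
from h import *
go(.637,.0807,.0135,88)
im=bot.read_camera('side');cv2.imwrite('pics/d8.png',im);crop('pics/d8.png',185,160,335,320,5,'pics/d8c.png')
im=bot.read_camera('scene');cv2.imwrite('pics/s8.png',im);crop('pics/s8.png',260,150,420,280,5,'pics/s8c.png')
E
```

```text
t8.75 pos [0.6364 0.0359 0.0155] rot [1.7998e+02 1.0000e-02 8.8010e+01] w0.619 F [ 0.1 -1.1 -2.5] -> slide [44.8 -0.9  2. ] roll 0.0001 rows 1.1
```

View pics/s8c.png

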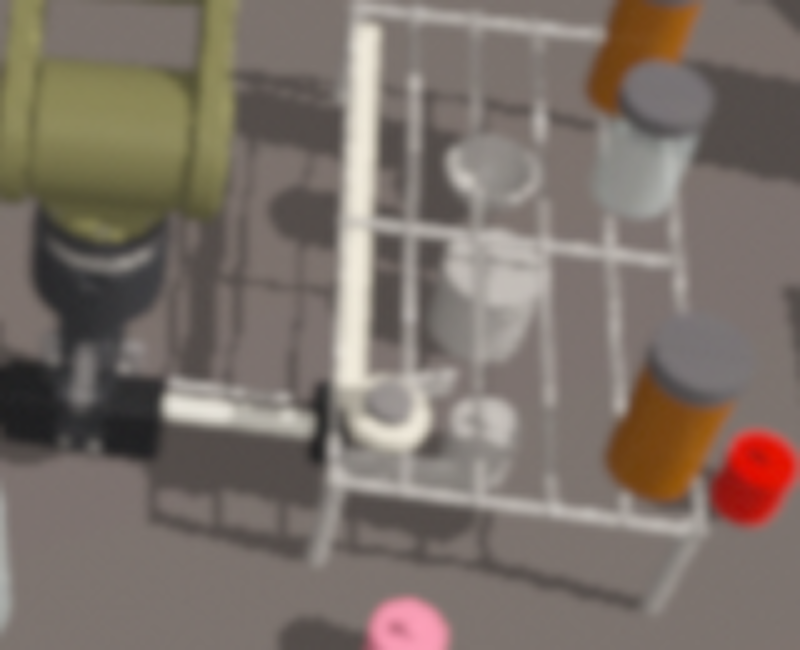

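View pics/d8c.png

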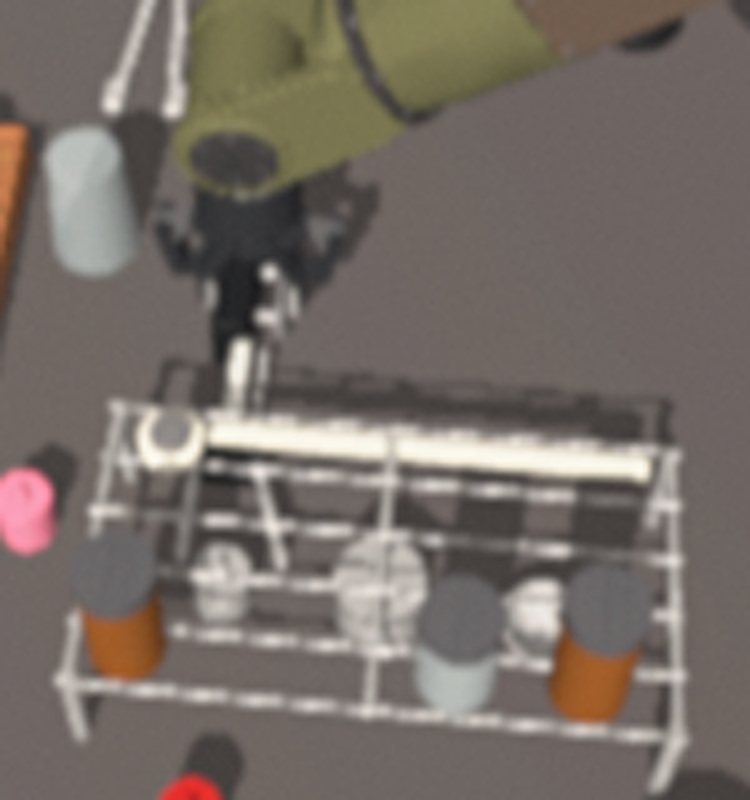

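Emit:
{"fn": "jog_arm", "kwargs": {
  "increments": [
    {"slide": [8,-2,1],"roll": 0},
    {"slide": [20,-2,1],"roll": 0},
    {"slide": [32,-2,1],"roll": 0},
    {"slide": [41,-2,1],"roll": 0},
    {"slide": [45,-2,1],"roll": 0},
    {"slide": [45,-2,1],"roll": 0},
    {"slide": [45,-2,1],"roll": 0}
  ]
}}

```text
time: 9.43
eef_pos: [0.6358, 0.0814, 0.0142]
ee_rot: [-180.0, 0.0, 88.0]
wrist_force: [-0.0, -0.5, -2.2]
width: 0.62
```

```bash
python3 - <<'E'
from h import *
go(.637,.0807,.0135,88)
im=bot.read_camera('side');cv2.imwrite('pics/d9.png',im);crop('pics/d9.png',185,220,285,320,7,'pics/d9c.png')
im=bot.read_camera('scene');cv2.imwrite('pics/s9.png',im);crop('pics/s9.png',320,190,400,270,7,'pics/s9c.png')
E
```

```text
t9.43 pos [0.6358 0.0814 0.0142] rot [-1.800e+02  1.000e-02  8.803e+01] w0.620 F [-0.  -0.5 -2.2] -> slide [-0.6  1.2  0.7] roll 0.0006 rows 0.0
```

View pics/s9c.png

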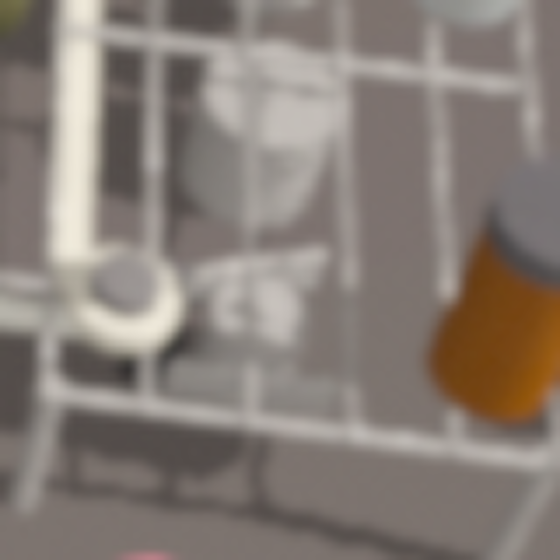

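View pics/d9c.png

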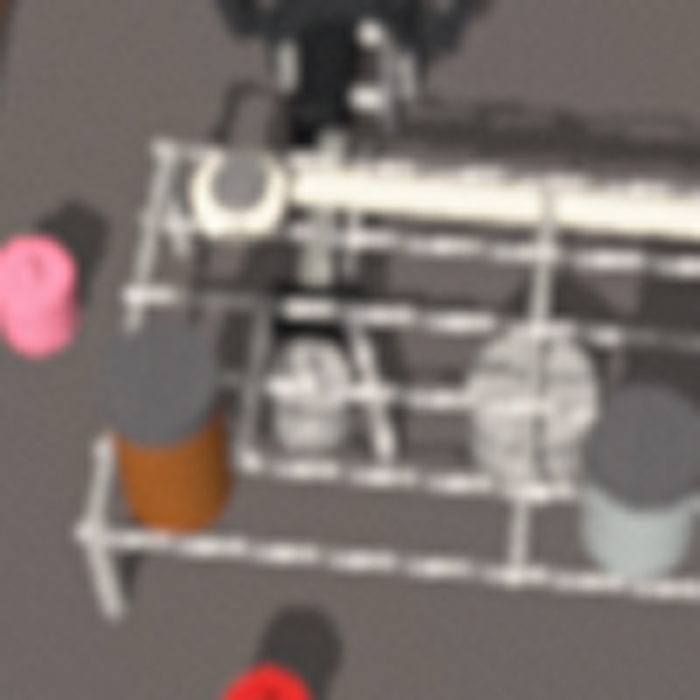

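Emit:
{"fn": "jog_arm", "kwargs": {
  "increments": [
    {"slide": [0,0,-1],"roll": 0},
    {"slide": [0,0,-1],"roll": 0},
    {"slide": [0,0,-1],"roll": 0}
  ],
  "claw": 0.08
}}

```text
time: 9.78
eef_pos: [0.6359, 0.0807, 0.0154]
ee_rot: [180.0, 0.0, 88.0]
wrist_force: [-0.1, 0.1, -2.0]
width: 0.543
```

Emit:
{"fn": "jog_arm", "kwargs": {
  "increments": [
    {"slide": [0,0,0],"roll": 0},
    {"slide": [0,0,0],"roll": 0},
    {"slide": [0,0,0],"roll": 0},
    {"slide": [0,0,0],"roll": 0},
    {"slide": [0,0,0],"roll": 0},
    {"slide": [0,0,0],"roll": 0}
  ],
  "claw": -1
}}

```text
time: 10.28
eef_pos: [0.6361, 0.0809, 0.0155]
ee_rot: [180.0, -0.0, 88.0]
wrist_force: [2.1, -2.5, 1.4]
width: 0.467
```

```bash
python3 - <<'E'
from h import *
go(.637,.0807,.0135,88)
im=bot.read_camera('side');cv2.imwrite('pics/d10.png',im);crop('pics/d10.png',185,220,285,320,7,'pics/d10c.png')
im=bot.read_camera('wrist');cv2.imwrite('pics/w10.png',im)
E
```

```text
t10.28 pos [0.6361 0.0809 0.0155] rot [179.97  -0.    87.98] w0.467 F [ 2.1 -2.5  1.4] -> slide [-0.2  1.   2. ] roll -0.0004 rows 0.1
```

View pics/d10c.png

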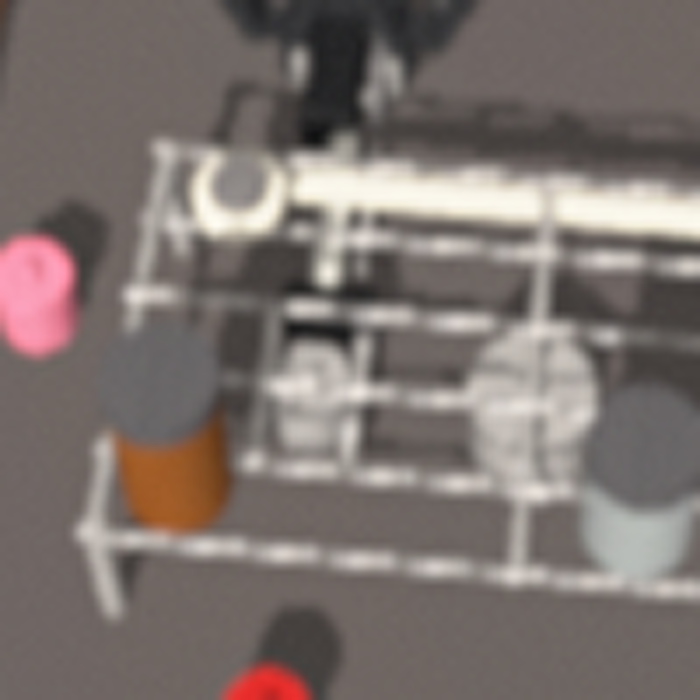

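View pics/w10.png

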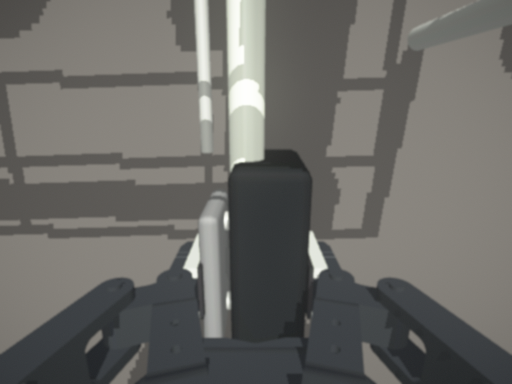

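Emit:
{"fn": "jog_arm", "kwargs": {
  "increments": [
    {"slide": [0,0,-3],"roll": 0},
    {"slide": [0,0,-6],"roll": 0},
    {"slide": [0,0,-10],"roll": 0},
    {"slide": [0,0,-10],"roll": 0},
    {"slide": [0,0,-10],"roll": 0}
  ]
}}

```text
time: 10.8
eef_pos: [0.6358, 0.0811, 0.0254]
ee_rot: [180.0, 0.0, 88.0]
wrist_force: [0.2, -0.8, -3.3]
width: 0.462
```

```bash
python3 - <<'E'
from h import *
go(.637,.0807,.0135,88)
im=bot.read_camera('side');cv2.imwrite('pics/d11.png',im);crop('pics/d11.png',185,220,285,320,7,'pics/d11c.png')
im=bot.read_camera('scene');cv2.imwrite('pics/s11.png',im);crop('pics/s11.png',310,180,410,270,7,'pics/s11c.png')
E
```

```text
t10.80 pos [0.6358 0.0811 0.0254] rot [179.99   0.    88.01] w0.462 F [ 0.2 -0.8 -3.3] -> slide [-0.4  1.2 11.9] roll 0.0002 rows 0.3
```

View pics/d11c.png

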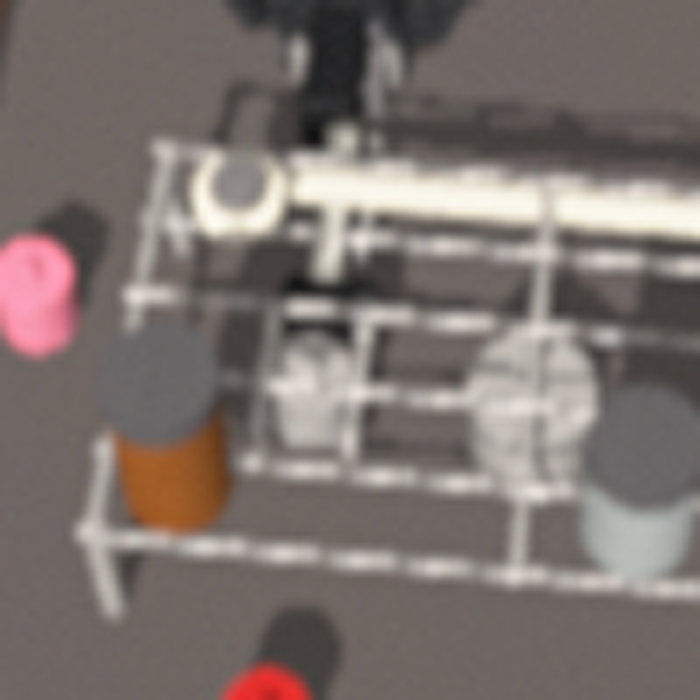

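View pics/s11c.png

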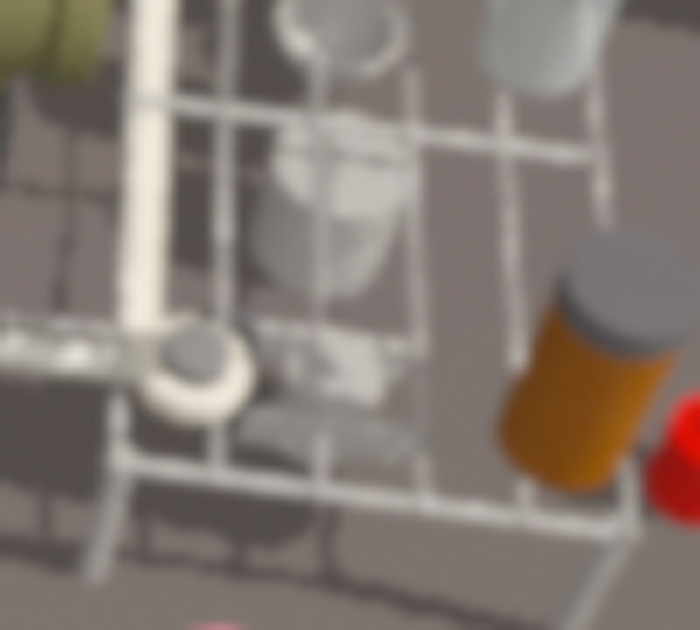

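Emit:
{"fn": "jog_arm", "kwargs": {
  "increments": [
    {"slide": [-5,0,0],"roll": 0},
    {"slide": [-15,0,0],"roll": 0},
    {"slide": [-30,0,0],"roll": 0},
    {"slide": [-46,0,0],"roll": 0},
    {"slide": [-62,0,0],"roll": 0},
    {"slide": [-78,0,0],"roll": 0},
    {"slide": [-94,0,0],"roll": 0},
    {"slide": [-110,0,0],"roll": 0},
    {"slide": [-126,0,0],"roll": 0},
    {"slide": [-142,0,0],"roll": 0},
    {"slide": [-155,0,0],"roll": 0},
    {"slide": [-163,0,-4],"roll": 0},
    {"slide": [-166,0,-15],"roll": 0},
    {"slide": [-166,0,-25],"roll": 0},
    {"slide": [-166,0,-25],"roll": 0}
  ]
}}

```text
time: 12.15
eef_pos: [0.6313, -0.0848, 0.0535]
ee_rot: [179.8, 0.0, 88.0]
wrist_force: [0.7, 0.2, -3.3]
width: 0.464
```

```bash
python3 - <<'E'
from h import *
go(.637,.0807,.0135,88)
im=bot.read_camera('side');cv2.imwrite('pics/d12.png',im);crop('pics/d12.png',195,170,295,270,7,'pics/d12c.png')
im=bot.read_camera('scene');cv2.imwrite('pics/s12.png',im);crop('pics/s12.png',250,180,350,270,7,'pics/s12c.png')
E
```

```text
t12.15 pos [ 0.6313 -0.0848  0.0535] rot [1.7976e+02 3.0000e-02 8.8000e+01] w0.464 F [ 0.7  0.2 -3.3] -> slide [165.6  -0.3  39.9] roll 0.0 rows 4.1
```

View pics/d12c.png

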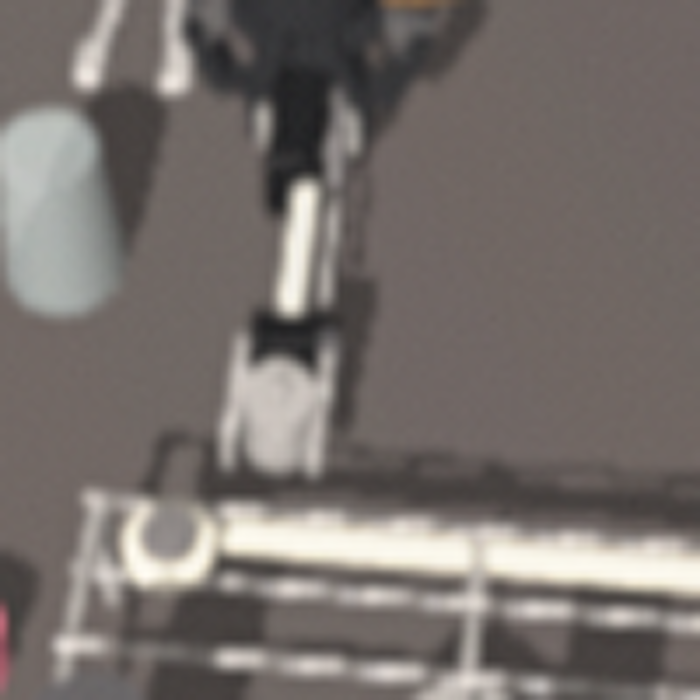

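View pics/s12c.png

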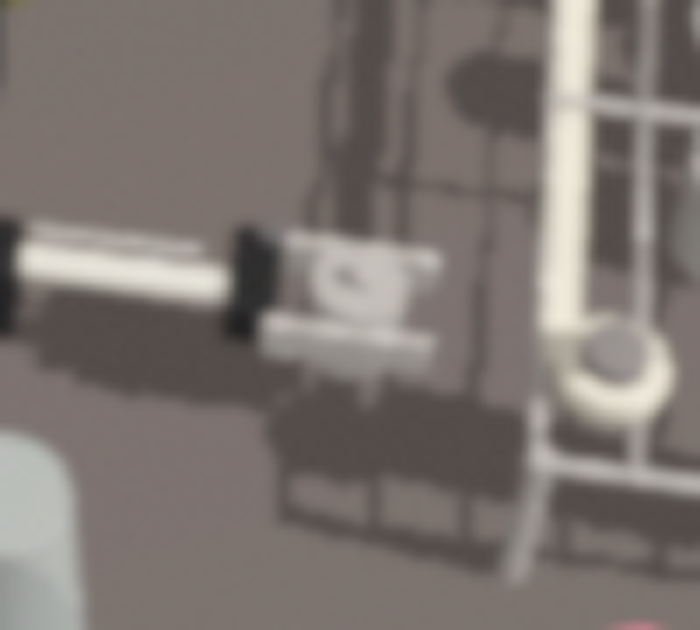

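```bash
python3 - <<'E'
from h import *
from scipy.optimize import least_squares
t=np.array([.6308,-.0845]);u=np.array([np.cos(np.radians(88)),np.sin(np.radians(88))]);v=np.array([-u[1],u[0]])
d,e=tri([('scene',(250+360/7,180+278/7)),('side',(195+285/7,170+385/7))]);print('lid',d,e,'toolframe',(d[:2]-t)@u,(d[:2]-t)@v)
def circ(n,f,cw,box,z=.018):
    im=cv2.imread(f);hsv=cv2.cvtColor(im,cv2.COLOR_BGR2HSV)
    m=cv2.inRange(hsv,(10,80,120),(30,255,255));mm=np.zeros_like(m);x0,y0,x1,y1=box;mm[y0:y1,x0:x1]=m[y0:y1,x0:x1]
    cs,_=cv2.findContours(mm,cv2.RETR_EXTERNAL,cv2.CHAIN_APPROX_NONE);c=max(cs,key=cv2.contourArea)[:,0]
    c=c[(c[:,0]<im.shape[1]-3)&(c[:,0]>2)&(c[:,1]>2)]
    P=np.array([onz(n,p+0.0,z,cw)[:2] for p in c])
    r=least_squares(lambda p:np.hypot(*(P-p[:2]).T)-p[2],[.6,-.31,.085],loss='soft_l1',f_scale=.003)
    print(n,len(c),r.x.round(4),np.abs(r.fun).mean().round(4), c.min(0),c.max(0))
for z in(.009,.018):
  circ('scene','pics/scene0.png',C('scene'),(130,180,200,240),z)
  circ('side','pics/side0.png',C('side'),(225,130,280,180),z)
  s={'ee_rot':np.array([179.98,-.02,31.01]),'eef_pos':np.array([.4099,-.1103,.2664])}
  circ('wrist','pics/w3.png',C('wrist',s),(390,20,512,200),z)
E
```

```text
lid [0.62997792 0.10152105 0.08136658] [np.float64(0.0036320834774670042), np.float64(0.003632083477466896)] toolframe 0.1858790378267839 0.0073136233222783975
scene 147 [ 0.5929 -0.3236  0.0904] 0.0019 [135 187] [191 234]
side 102 [ 0.5952 -0.3256  0.0917] 0.0027 [232 140] [271 170]
wrist 258 [ 0.5937 -0.3244  0.0876] 0.0012 [408  38] [508 184]
scene 147 [ 0.5994 -0.3204  0.0895] 0.0019 [135 187] [191 234]
side 102 [ 0.5947 -0.3166  0.091 ] 0.0027 [232 140] [271 170]
wrist 258 [ 0.5909 -0.3187  0.0857] 0.0011 [408  38] [508 184]
```

```bash
python3 - <<'E'
from h import *
go(.46,-.192,.18,-45)
E
```

```text
t12.25 pos [ 0.6304 -0.0842  0.0512] rot [1.7991e+02 1.0000e-02 8.8040e+01] w0.463 F [ 0.2 -0.3 -4.2] -> slide [-113.6 -166.5 -129. ] roll 2.322 rows 18.6
```

Emit:
{"fn": "jog_arm", "kwargs": {
  "increments": [
    {"slide": [0,0,-8],"roll": 0},
    {"slide": [0,0,-25],"roll": 0},
    {"slide": [0,0,-45],"roll": 0},
    {"slide": [-2,-3,-65],"roll": 0.03},
    {"slide": [-6,-9,-85],"roll": 0.08},
    {"slide": [-11,-17,-103],"roll": 0.15},
    {"slide": [-17,-25,-118],"roll": 0.23},
    {"slide": [-23,-33,-127],"roll": 0.32},
    {"slide": [-29,-42,-130],"roll": 0.41},
    {"slide": [-35,-50,-130],"roll": 0.5},
    {"slide": [-41,-59,-130],"roll": 0.59},
    {"slide": [-47,-67,-130],"roll": 0.68},
    {"slide": [-53,-76,-130],"roll": 0.77},
    {"slide": [-59,-85,-130],"roll": 0.86},
    {"slide": [-65,-94,-130],"roll": 0.95},
    {"slide": [-71,-103,-130],"roll": 1.04},
    {"slide": [-77,-112,-130],"roll": 1.13},
    {"slide": [-82,-119,-130],"roll": 1.2},
    {"slide": [-86,-125,-130],"roll": 1.25},
    {"slide": [-87,-127,-130],"roll": 1.27}
  ]
}}

```text
time: 13.92
eef_pos: [0.4994, -0.1674, 0.1805]
ee_rot: [-180.0, 0.0, 15.1]
wrist_force: [-0.0, 0.8, -3.9]
width: 0.466
```

```bash
python3 - <<'E'
from h import *
go(.46,-.192,.18,-45)
E
```

```text
t13.92 pos [ 0.4994 -0.1674  0.1805] rot [-1.7998e+02  3.0000e-02  1.5080e+01] w0.466 F [-0.   0.8 -3.9] -> slide [-44.4  13.5   0.5] roll 1.0486 rows 8.4
```

Emit:
{"fn": "jog_arm", "kwargs": {
  "increments": [
    {"slide": [-2,0,0],"roll": 0.04},
    {"slide": [-5,1,0],"roll": 0.11},
    {"slide": [-9,2,0],"roll": 0.2},
    {"slide": [-13,3,0],"roll": 0.29},
    {"slide": [-17,5,0],"roll": 0.38},
    {"slide": [-21,6,0],"roll": 0.47},
    {"slide": [-25,7,0],"roll": 0.56},
    {"slide": [-29,8,0],"roll": 0.65},
    {"slide": [-33,10,0],"roll": 0.74},
    {"slide": [-37,11,0],"roll": 0.83},
    {"slide": [-40,12,0],"roll": 0.92},
    {"slide": [-43,13,0],"roll": 1.0},
    {"slide": [-44,13,0],"roll": 1.04},
    {"slide": [-44,13.5,0],"roll": 1.0486},
    {"slide": [-44,13.5,0],"roll": 1.0486}
  ]
}}

```text
time: 15.17
eef_pos: [0.4613, -0.1917, 0.1804]
ee_rot: [-180.0, -0.0, -44.8]
wrist_force: [0.2, 0.1, -3.1]
width: 0.462
```

```bash
python3 - <<'E'
from h import *
go(.46,-.192,.04,-45)
im=bot.read_camera('side');cv2.imwrite('pics/d13.png',im);crop('pics/d13.png',200,80,340,220,5,'pics/d13c.png')
im=bot.read_camera('scene');cv2.imwrite('pics/s13.png',im);crop('pics/s13.png',110,130,270,250,5,'pics/s13c.png')
E
```

```text
t15.17 pos [ 0.4613 -0.1917  0.1804] rot [-179.99   -0.    -44.75] w0.462 F [ 0.2  0.1 -3.1] -> slide [ -0.7   1.2 140.4] roll 0.0043 rows 3.4
```

View pics/d13c.png

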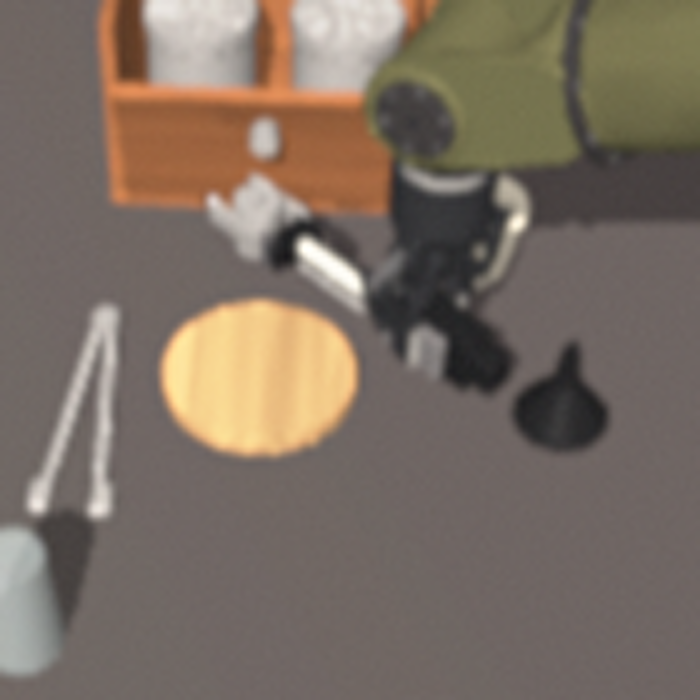

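View pics/s13c.png

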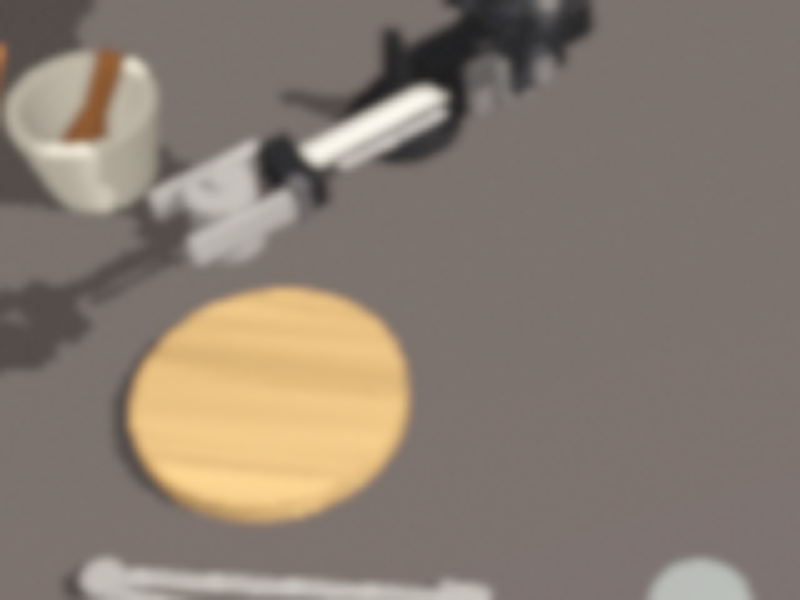

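```bash
python3 - <<'E'
from h import *
print(tri([('scene',(110+218/5,130+192/5)),('side',(200+262/5,80+200/5))]))
print(proj('scene',[.5945,-.32,.208]),proj('side',[.5945,-.32,.208]),110+218/5,130+192/5,200+262/5,80+200/5)
E
```

```text
(array([ 0.59308863, -0.32172052,  0.20207328]), [np.float64(0.0032852945876738425), np.float64(0.003285294587673827)])
[[153.02106894 166.34860386]] [[251.61538648 119.8238463 ]] 153.6 168.4 252.4 120.0
```

Emit:
{"fn": "jog_arm", "kwargs": {
  "increments": [
    {"slide": [0,1,10],"roll": 0},
    {"slide": [0,1,30],"roll": 0},
    {"slide": [0,1,55],"roll": 0},
    {"slide": [0,1,80],"roll": 0},
    {"slide": [0,1,105],"roll": 0},
    {"slide": [0,1,125],"roll": 0},
    {"slide": [0,1,135],"roll": 0},
    {"slide": [0,1,139],"roll": 0},
    {"slide": [0,1,141],"roll": 0},
    {"slide": [0,1,141],"roll": 0}
  ]
}}

```text
time: 16.1
eef_pos: [0.4608, -0.1928, 0.0397]
ee_rot: [-180.0, -0.0, -44.8]
wrist_force: [-0.7, 0.1, -3.1]
width: 0.462
```

```bash
python3 - <<'E'
from h import *
go(.46,-.192,.034,-45)
im=bot.read_camera('side');cv2.imwrite('pics/d14.png',im);crop('pics/d14.png',210,100,310,190,7,'pics/d14c.png')
im=bot.read_camera('scene');cv2.imwrite('pics/s14.png',im);crop('pics/s14.png',120,150,220,245,7,'pics/s14c.png')
E
```

```text
t16.10 pos [ 0.4608 -0.1928  0.0397] rot [-1.7999e+02 -4.0000e-02 -4.4830e+01] w0.462 F [-0.7  0.1 -3.1] -> slide [-1.1 -0.   5.7] roll 0.0029 rows 0.1
```

View pics/d14c.png

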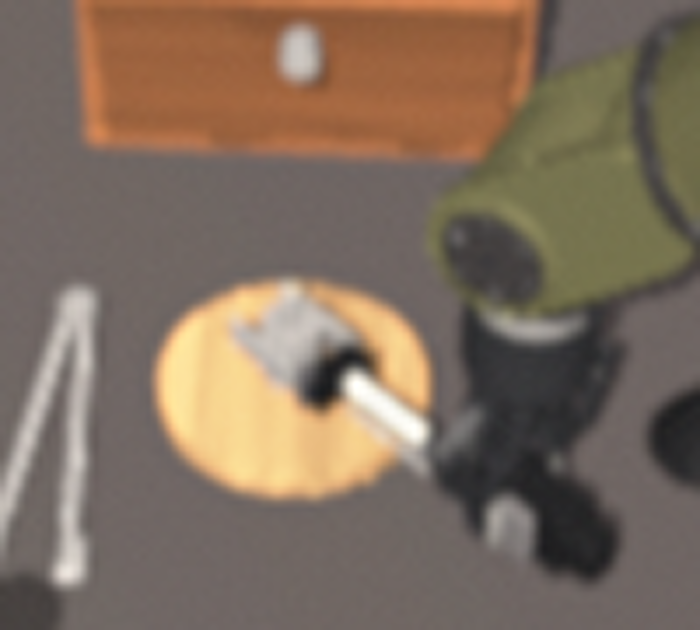

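View pics/s14c.png

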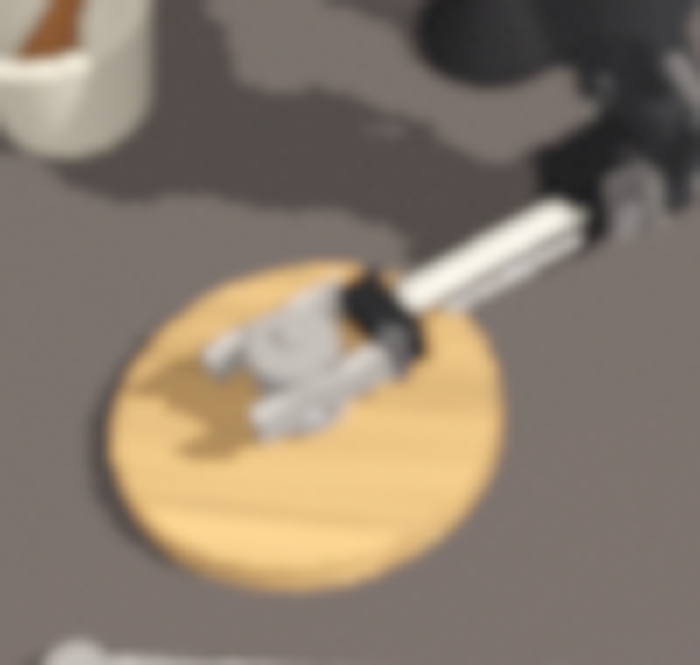

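Emit:
{"fn": "jog_arm", "kwargs": {
  "increments": [
    {"slide": [0,0,2],"roll": 0},
    {"slide": [0,0,4],"roll": 0},
    {"slide": [0,0,4.5],"roll": 0},
    {"slide": [0,0,4.5],"roll": 0},
    {"slide": [0,0,4.5],"roll": 0}
  ]
}}

```text
time: 16.62
eef_pos: [0.4605, -0.1927, 0.0349]
ee_rot: [-180.0, -0.0, -44.9]
wrist_force: [0.1, 0.2, -3.3]
width: 0.465
```

Emit:
{"fn": "jog_arm", "kwargs": {
  "increments": [
    {"slide": [0,0,1],"roll": 0},
    {"slide": [0,0,2],"roll": 0},
    {"slide": [0,0,2],"roll": 0}
  ]
}}

```text
time: 16.87
eef_pos: [0.4606, -0.1928, 0.0329]
ee_rot: [-180.0, -0.0, -44.9]
wrist_force: [-1.6, 1.3, 1.0]
width: 0.463
```

Emit:
{"fn": "jog_arm", "kwargs": {
  "increments": [
    {"slide": [0,0,0],"roll": 0},
    {"slide": [0,0,0],"roll": 0},
    {"slide": [0,0,0],"roll": 0}
  ]
}}

```text
time: 17.12
eef_pos: [0.4606, -0.1927, 0.0329]
ee_rot: [-180.0, -0.0, -44.9]
wrist_force: [-1.8, 0.7, 0.9]
width: 0.466
```

```bash
python3 - <<'E'
from h import *
go(.46,-.192,.034,-45)
im=bot.read_camera('side');cv2.imwrite('pics/d15.png',im);crop('pics/d15.png',220,120,300,190,8,'pics/d15c.png')
im=bot.read_camera('scene');cv2.imwrite('pics/s15.png',im);crop('pics/s15.png',120,170,210,245,8,'pics/s15c.png')
E
```

```text
t17.12 pos [ 0.4606 -0.1927  0.0329] rot [-1.7999e+02 -2.0000e-02 -4.4850e+01] w0.466 F [-1.8  0.7  0.9] -> slide [-0.9 -0.1 -1.1] roll 0.0025 rows 0.0
```

View pics/d15c.png

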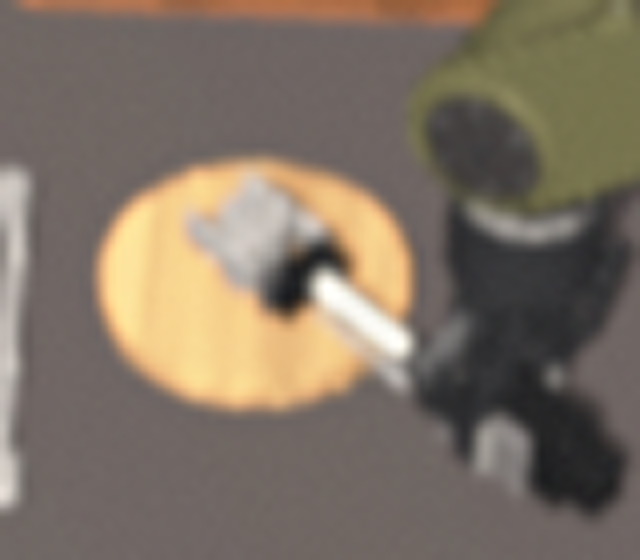

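View pics/s15c.png

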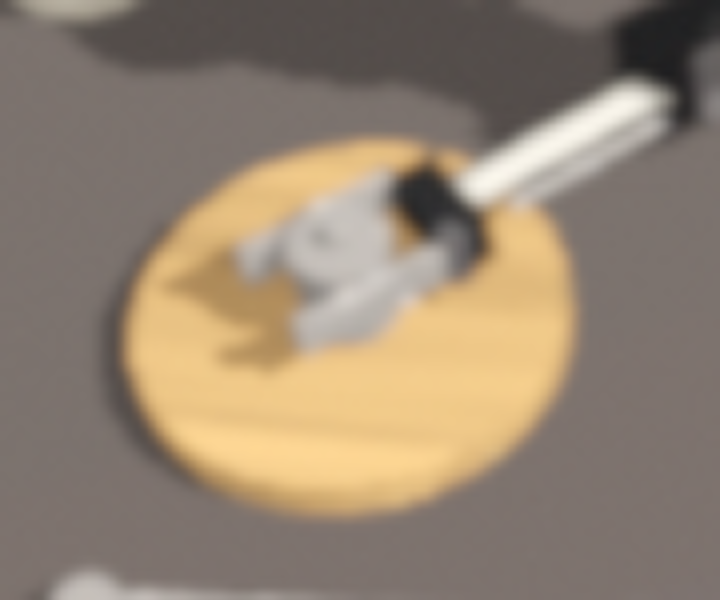

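Emit:
{"fn": "jog_arm", "kwargs": {
  "increments": [
    {"slide": [0,0,0],"roll": 0},
    {"slide": [0,0,0],"roll": 0},
    {"slide": [0,0,0],"roll": 0},
    {"slide": [0,0,0],"roll": 0}
  ],
  "claw": 0.05
}}

```text
time: 17.55
eef_pos: [0.4603, -0.1926, 0.0326]
ee_rot: [180.0, 0.0, -44.8]
wrist_force: [-0.3, -0.1, -2.4]
width: 0.524
```

Emit:
{"fn": "jog_arm", "kwargs": {
  "increments": [
    {"slide": [0,0,0],"roll": 0},
    {"slide": [0,0,0],"roll": 0},
    {"slide": [0,0,0],"roll": 0},
    {"slide": [0,0,0],"roll": 0}
  ],
  "claw": 0.26
}}

```text
time: 17.88
eef_pos: [0.4604, -0.1926, 0.0328]
ee_rot: [180.0, 0.0, -44.8]
wrist_force: [1.0, 0.2, -2.6]
width: 0.635
```

```bash
python3 - <<'E'
from h import *
go(.46,-.192,.034,-45)
print(proj('scene',[.5945,-.32,.062]),proj('side',[.5945,-.32,.062]))
im=bot.read_camera('side');cv2.imwrite('pics/d16.png',im);crop('pics/d16.png',220,120,300,190,8,'pics/d16c.png')
im=bot.read_camera('scene');cv2.imwrite('pics/s16.png',im);crop('pics/s16.png',120,170,210,245,8,'pics/s16c.png')
im=bot.read_camera('wrist');cv2.imwrite('pics/w16.png',im)
E
```

```text
t17.88 pos [ 0.4604 -0.1926  0.0328] rot [180.     0.   -44.85] w0.635 F [ 1.   0.2 -2.6] -> slide [-0.8 -0.1 -1.2] roll 0.0026 rows 0.0
[[161.74356991 199.38891823]] [[251.51651793 146.62572237]]
```

View pics/d16c.png

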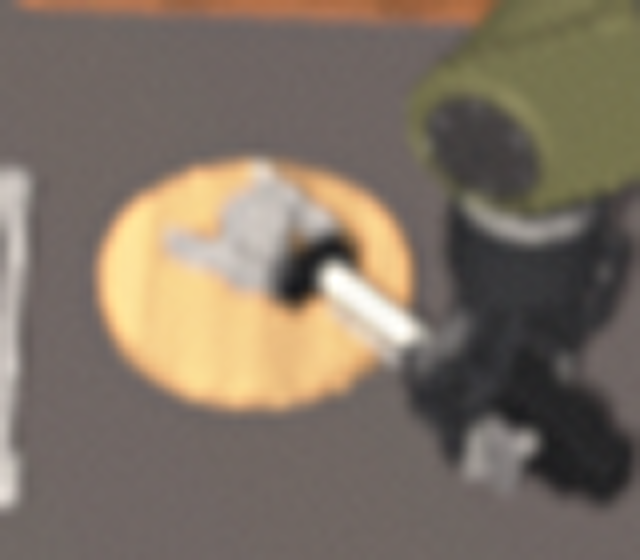

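View pics/s16c.png

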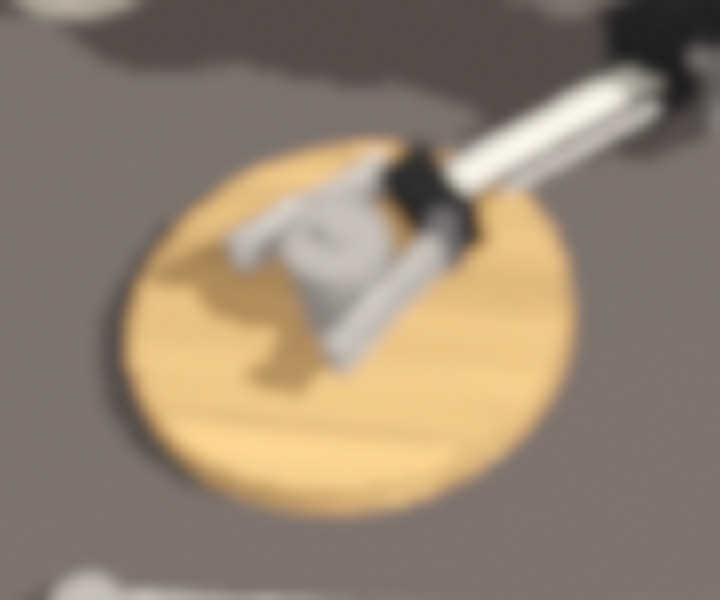

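View pics/w16.png

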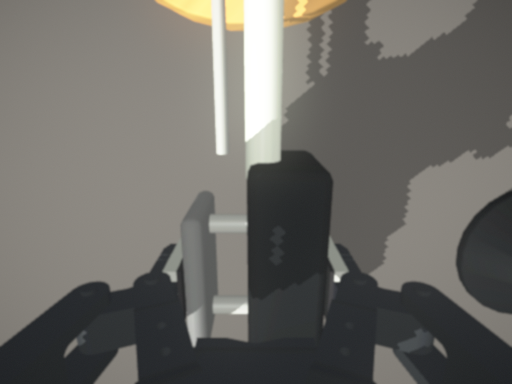

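Emit:
{"fn": "jog_arm", "kwargs": {
  "increments": [
    {"slide": [-4,0,0],"roll": 0},
    {"slide": [-12,0,0],"roll": 0},
    {"slide": [-22,0,0],"roll": 0},
    {"slide": [-34,0,0],"roll": 0},
    {"slide": [-48,0,0],"roll": 0},
    {"slide": [-62,0,0],"roll": 0},
    {"slide": [-76,0,0],"roll": 0},
    {"slide": [-90,0,-5],"roll": 0},
    {"slide": [-104,0,-15],"roll": 0},
    {"slide": [-112,0,-25],"roll": 0},
    {"slide": [-115,0,-30],"roll": 0},
    {"slide": [-115,0,-30],"roll": 0}
  ]
}}

```text
time: 19.03
eef_pos: [0.3789, -0.1112, 0.0637]
ee_rot: [-180.0, -0.1, -44.8]
wrist_force: [-0.1, -0.7, -2.0]
width: 0.635
```

```bash
python3 - <<'E'
from h import *
go(.422,-.107,.06,32)
im=bot.read_camera('side');cv2.imwrite('pics/d17.png',im);crop('pics/d17.png',210,110,330,200,6,'pics/d17c.png')
im=bot.read_camera('scene');cv2.imwrite('pics/s17.png',im);crop('pics/s17.png',120,140,240,245,6,'pics/s17c.png')
E
```

```text
t19.03 pos [ 0.3789 -0.1112  0.0637] rot [-1.7996e+02 -1.0000e-01 -4.4820e+01] w0.635 F [-0.1 -0.7 -2. ] -> slide [ 27.5 -33.4   3.8] roll -1.3408 rows 10.7
```

View pics/d17c.png

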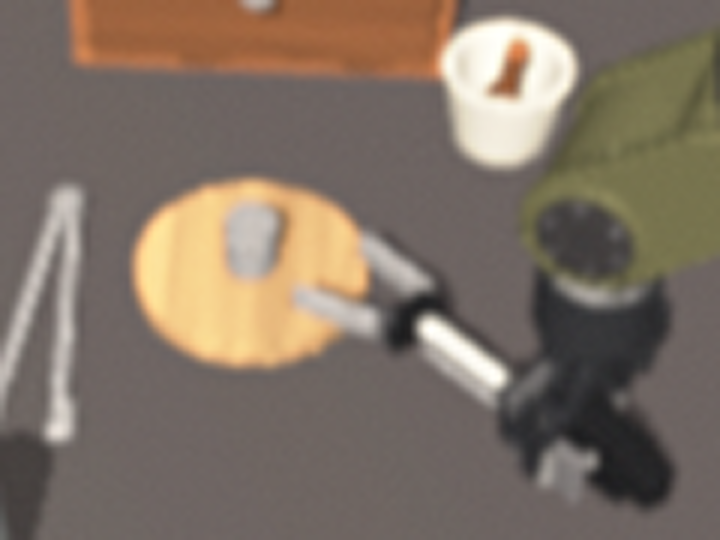

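View pics/s17c.png

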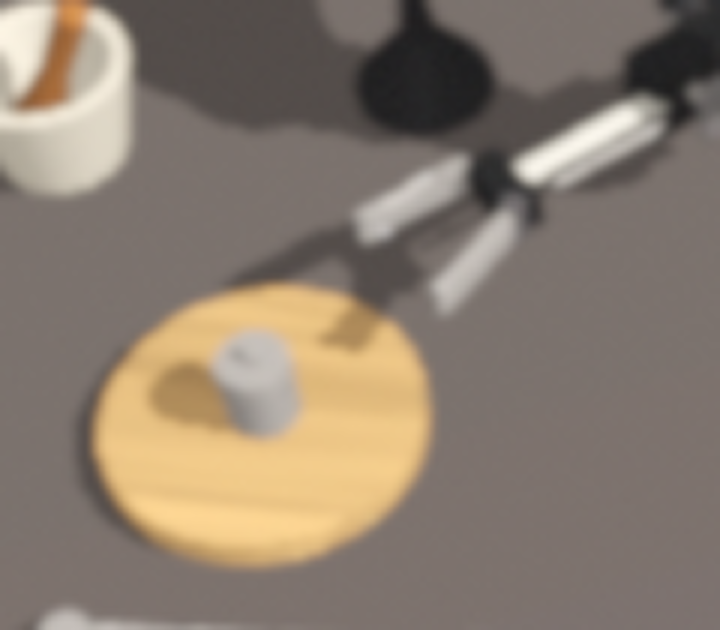

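Emit:
{"fn": "jog_arm", "kwargs": {
  "increments": [
    {"slide": [0,0,-10],"roll": -0.05},
    {"slide": [0,0,-20],"roll": -0.14},
    {"slide": [2,-2,-20],"roll": -0.25},
    {"slide": [5,-6,-20],"roll": -0.36},
    {"slide": [8,-10,-20],"roll": -0.47},
    {"slide": [11,-14,-20],"roll": -0.58},
    {"slide": [14,-18,-20],"roll": -0.69},
    {"slide": [17,-22,-20],"roll": -0.8},
    {"slide": [20,-25,-15],"roll": -0.91},
    {"slide": [23,-28,-10],"roll": -1.02},
    {"slide": [25,-30,0],"roll": -1.13},
    {"slide": [27,-32,10],"roll": -1.22},
    {"slide": [27,-33,20],"roll": -1.29},
    {"slide": [27,-33,30],"roll": -1.33},
    {"slide": [27,-33,38],"roll": -1.34},
    {"slide": [27,-33,42],"roll": -1.34},
    {"slide": [27,-33,45],"roll": -1.34},
    {"slide": [27,-33,45],"roll": -1.34}
  ]
}}

```text
time: 20.63
eef_pos: [0.4212, -0.1072, 0.0173]
ee_rot: [-180.0, 0.0, 31.8]
wrist_force: [-0.3, -0.5, -3.6]
width: 0.63
```

```bash
python3 - <<'E'
from h import *
go(.422,-.107,.01,32)
E
```

```text
t20.63 pos [ 0.4212 -0.1072  0.0173] rot [-1.7996e+02  3.0000e-02  3.1850e+01] w0.630 F [-0.3 -0.5 -3.6] -> slide [0.8 0.2 7.3] roll -0.0026 rows 0.2
```

Emit:
{"fn": "jog_arm", "kwargs": {
  "increments": [
    {"slide": [0,0,3],"roll": 0},
    {"slide": [0,0,5],"roll": 0},
    {"slide": [0,0,5],"roll": 0},
    {"slide": [0,0,5],"roll": 0}
  ]
}}

```text
time: 20.97
eef_pos: [0.4214, -0.1072, 0.0129]
ee_rot: [180.0, -0.0, 31.9]
wrist_force: [0.0, -0.2, -2.9]
width: 0.63
```

Emit:
{"fn": "jog_arm", "kwargs": {
  "increments": [
    {"slide": [0,0,1],"roll": 0},
    {"slide": [0,0,2],"roll": 0},
    {"slide": [0,0,2],"roll": 0}
  ]
}}

```text
time: 21.22
eef_pos: [0.4213, -0.1072, 0.0107]
ee_rot: [-180.0, 0.0, 31.9]
wrist_force: [-0.5, -0.0, -2.7]
width: 0.633
```

Emit:
{"fn": "jog_arm", "kwargs": {
  "increments": [
    {"slide": [0,0,1],"roll": 0},
    {"slide": [0,0,2],"roll": 0},
    {"slide": [0,0,2],"roll": 0}
  ]
}}

```text
time: 21.47
eef_pos: [0.4216, -0.1072, 0.0092]
ee_rot: [180.0, -0.0, 31.9]
wrist_force: [-2.0, 0.9, 5.1]
width: 0.626
```

Contact. Release and lift away.

Emit:
{"fn": "jog_arm", "kwargs": {
  "increments": [
    {"slide": [0,0,0],"roll": 0},
    {"slide": [0,0,0],"roll": 0},
    {"slide": [0,0,0],"roll": 0},
    {"slide": [0,0,0],"roll": 0},
    {"slide": [0,0,0],"roll": 0},
    {"slide": [0,0,0],"roll": 0}
  ],
  "claw": 1
}}

```text
time: 21.97
eef_pos: [0.4214, -0.1072, 0.0088]
ee_rot: [180.0, -0.0, 31.9]
wrist_force: [-0.7, 0.7, -0.2]
width: 1.001
```

Emit:
{"fn": "jog_arm", "kwargs": {
  "increments": [
    {"slide": [0,0,-15],"roll": 0},
    {"slide": [0,0,-40],"roll": 0},
    {"slide": [0,0,-80],"roll": 0},
    {"slide": [0,0,-120],"roll": 0},
    {"slide": [0,0,-160],"roll": 0},
    {"slide": [0,0,-200],"roll": 0},
    {"slide": [0,0,-220],"roll": 0},
    {"slide": [0,0,-220],"roll": 0}
  ]
}}

```text
time: 22.63
eef_pos: [0.4227, -0.1076, 0.2334]
ee_rot: [179.7, -0.3, 31.9]
wrist_force: [-0.0, -0.0, -0.5]
width: 1.005
```

```bash
python3 - <<'E'
from h import *
go(.422,-.107,.01,32)
for n in('scene','side','wrist'):
    im=bot.read_camera(n);cv2.imwrite(f'pics/{n}18.png',im)
E
```

```text
t22.63 pos [ 0.4227 -0.1076  0.2334] rot [179.66  -0.28  31.93] w1.005 F [-0.  -0.  -0.5] -> slide [ -1.3  -2.3 223.3] roll -0.0013 rows 5.4
```

View pics/scene18.png

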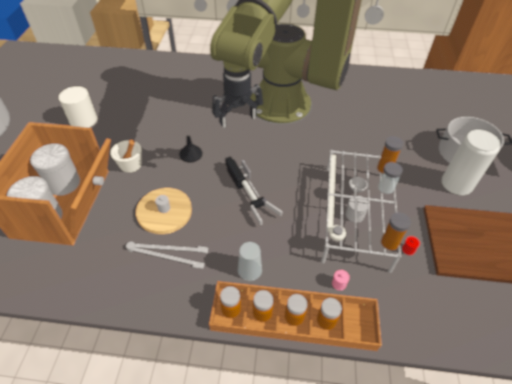

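View pics/side18.png

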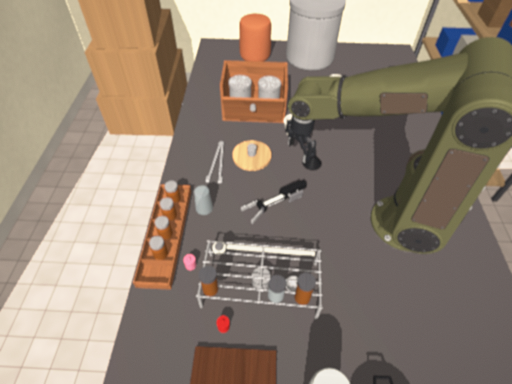

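View pics/wrist18.png

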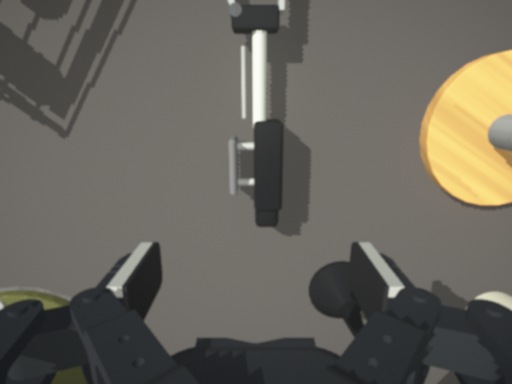

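```bash
python3 - <<'E'
from h import *
crop('pics/scene18.png',130,180,200,240,8,'pics/s18c.png');crop('pics/side18.png',225,130,280,180,8,'pics/d18c.png')
E
```

```text
(no output)
```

View pics/s18c.png

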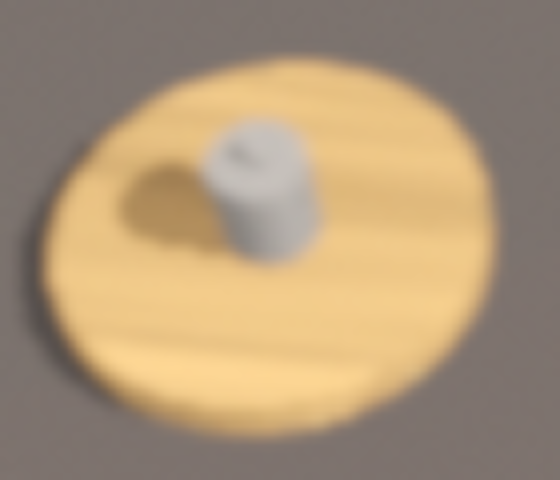

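View pics/d18c.png

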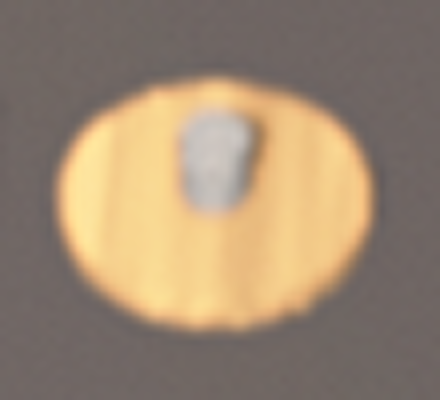

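```bash
python3 - <<'E'
from h import *
x=tri([('scene',(130+257/8,180+162/8)),('side',(225+218/8,130+138/8))]);print(x, x[0][:2]-[.5945,-.32])
bot.close_job()
E
```

```text
(array([ 0.59200013, -0.32114104,  0.05603983]), [np.float64(0.0011378509092452047), np.float64(0.0011378509092452862)]) [-0.00249987 -0.00114104]
the job is handed in; nothing more can be done
```

I did the whole task and handed it in at about 22.8 s, well under the 66 s limit. The hand-in gives no verdict, so what follows is what I measured and saw.

**What I did**
1. I pressed the lamp button to its stop. The force rose to 25 N with almost no further travel. I then let it spring back.
2. I gripped the reacher with about 3 mm of squeeze and slid it under the shelf. Its jaws closed on the knobbed dabba at the far end; the wrist views confirmed it was neither the pink nor the red look-alike.
3. I lifted the dabba about 10 mm while it was still under the shelf and drew it out.
4. I set it on the board. The board took about 4 N while the jaws still held it, and only then did I let go.
5. I laid the reacher back where it first lay and released it.

**Last checks**
- **Dabba:** it stands upright about 3 mm from the board's centre as I measured it. The lid came out at z = 56 mm, against the 62 mm it should be. My board-centre estimates from the three cameras also differed by up to 8 mm. Both are small next to the 55 mm allowed.
- **Reacher:** it lies flat on the counter, well clear of the board.
- **Bystanders:** the tumbler, funnel, mortar, tongs, big dabba and katori look unmoved in the last scene and side views.

**What disagreed or went unchecked**
- **Trigger travel:** it read about 16 mm with the jaws closed, slightly past the stated 11 to 15 mm. The hold was still firm all the way to the board.
- **Button and lamp:** I judged the button's return and the lit gap only from how the pictures look and from having moved off it. I did not measure either.

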